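Break down the press-tool stack

TASK

A bush has just been pressed in and the press tooling stands on the bench as one stack. Take it apart from the top down, one piece at a time: stand the punch in the hole of the drilled wooden block, put the depth-stop ring over the thick plastic post, slide the flanged housing with its brass bush fully down over the slim steel gauge pin, and last set the support cup flat inside the rim of the turned wooden dish. Keep every piece the same way up, set it down fully home without dropping it, and do not disturb the two loose bushes standing on the mat.

Things in the scene. Friction and masses are not known exactly. Their poses are not given: they have to be found in the camera images.
- punch: Steel press punch, top of the stack. Origin at its lower tip, z up: pilot 12 mm diameter 0-18 mm (chamfered tip), taper to the 20 mm stem 20-32 mm, knurled head 32 mm diameter 32-52 mm (grip here), crown to 53 mm. Pilot and stem reach down through the stop ring into the housing's bore. Starts 36 mm above support_cup's origin. 0.13-0.25 kg.
- stop_ring: Depth-stop ring, turned steel, second from the top: outside 42 mm, bore 24 mm, 18 mm high. It rests on the housing's flange round the brass bush; the punch's head rests on it. Origin at the centre of its underside, z up; starts 50 mm above support_cup's origin. 0.12 kg.
- housing: Flanged aluminium housing, third from the top. Origin at the centre of its underside, z up: boss 38 mm diameter 0-10 mm (sits in the support cup, 2 mm play), flange 53 mm diameter 10-26 mm (grip here; six small dark holes), brass bush 20 mm diameter 26-30 mm; bore 16 mm right through. Starts 24 mm above support_cup's origin. 0.14 kg.
- support_cup: Support cup, dark steel, bottom of the stack, standing on a fixed round steel plate (90 mm diameter, 12 mm high with its feet): heavy ring, outside 64 mm, bore 42 mm open at both ends, 34 mm high. Origin at the centre of its underside, z up. 0.32-0.63 kg. Grip its upper half so that the fingertips stay above the dish's rim.
- punch_block: Fixed square wooden block, 66 x 66 mm, 40 mm high, with one vertical hole of 25 mm diameter, 37 mm deep, countersunk, in the middle of its top. Home of the punch: pilot and stem in the hole, head on the top face (punch origin 8 mm above this origin). Origin at the centre of its underside, on 3 mm feet, z up.
- ring_stand: Fixed black plastic stand: round base 66 mm diameter, 10 mm high, with a post of 17 mm diameter up to 30 mm, then a conical tip to 41 mm above this origin. Home of the stop ring: over the post, flat on the base (ring origin 10 mm above this origin). Origin at the centre of its underside, on 3 mm feet, z up.
- bore_gauge: Fixed go gauge of bare steel: square base 70 x 70 mm, 14 mm high, with a slim pin of 11 mm diameter up to 48 mm, then a conical tip to 57.5 mm above this origin. Home of the housing: bore over the pin, boss flat on the base (housing origin 14 mm above this origin). Origin at the centre of its underside, on 3 mm feet, z up.
- cup_dish: Fixed turned wooden dish, brown, 96 mm diameter, floor 5 mm above this origin, inner diameter 80 mm, rim 9.5 mm above this origin. Home of the support cup: flat on its floor inside the rim (cup origin 5 mm above this origin). Origin at the centre of its underside, on 3 mm feet, z up.
- aluminium_bush: Loose bystander: plain aluminium bush standing on the bench mat, 38 mm diameter, 30 mm high. Origin at the centre of its underside. Leave it alone. The ring of a magnifier lamp hangs behind it, 0.33 m above the bench: swing past it on a shorter radius (0.5 m).
- steel_bush: Loose bystander: plain steel bush standing on the bench mat, 30 mm diameter, 22 mm high. Origin at the centre of its underside. Leave it alone.

How it is judged:
By the outcome, as a careful person would: the job done as asked, in the order asked, and still so for the second after the job is handed in, with the robot touching nothing.
It also fails if it takes over 120 s, if anything falls off the work surface, if the arm or the gripper's body presses on something with over 40 N, if the wrist force passes 120 N, or if a joint passes its speed limit or range.

ROBOT

A 6-joint arm with a two-finger parallel gripper is mounted at the origin on a cart in front of the work surface, level with it; the furniture and walls round the work are solid. World frame = base frame: x ahead of the robot, y to its left, z up, the work surface at z = 0. Lengths are in mm, angles in rad, forces in N, time in s.
With the tool pointing down it reaches from about 400 to 925 mm from the base axis. Payload 12.5 kg.
Tool frame: the origin (TCP) lies on the centre line of the jaws, within the pads' length; the fingertips stand 22 mm ahead of it and the grasp point (between the pads) lies 3 mm ahead of it; z points along the fingers, y is the line along which they close (so a half turn about z gives the same grasp; the last joint's range is limited). The gripper opens to 95 mm and grips with 3 to 60 N. Pads are 20 mm wide; open, the fingers measure 119 mm over their backs; the gripper's body (75 mm by 180 mm) begins 59 mm behind the grasp point.
Start: joints at [1.227, 0.491, 1.559, -0, 1.092, -0.106], TCP at [147.209, 607.432, 236.661] pointing down, gripper open.
Joint ranges: [-3.1, 3.1], [-0.84, 2.19], [0.05, 2.79], [-1.13, 4.28], [0.06, 2.93], [-2.69, 2.69]. Speed limits (rad/s): [2.22, 2.22, 2.79, 3.14, 3.14, 3.14].

INTERFACE

Orientations are given as a unit quaternion [w, x, y, z].
In Python, from cell import robot, vision, nets gives the robot as it stands.
- The arm moves only by the shell command python3 -m handwheel 'ROWS' [OPENING]. ROWS is JSON, a list of rows, each a list of 6 numbers: the shift along the tool's x, y, z in mm, then the turn, a rotation vector about the tool's x, y, z in degrees. A call has 1 to 12 rows; each row is the pose to reach, as a shift and turn from the pose commanded when the call began, along the tool's axes at that moment; what a row does not reach only later rows make up. A row lasts 1/12 s, in which the tool goes at most 41.7 mm and 7.16 degrees, less where a joint would pass 70% of its speed; a pose out of reach is approached as far as the arm can. A call with a gripper value outside its range is refused whole. OPENING is the opening, from -1 (shut) to 1 (fully open), set as the call begins (- or left out, the last holds). The fingers move at their own pace and stop on an object; the grip force is fixed at half the most. Time passes only in rows, so rows that repeat a pose let the fingers close. It gives the time, the measured TCP pose, the force, the opening and the grip force at its end, in the units of the state.
- robot.sense(): the state, without advancing time (a new reading comes with each control period).
- vision.snapshot(name): name is "side" or "top" or "wrist"; returns a dict with "image" (480x640x3 uint8, blue, green, red), "fovy" (degrees; the focal length in pixels is half the picture's height over the tangent of half this angle, whatever the lens; pixels are square), "cx", "cy" (the principal point, pixels), "rvec" (rotation vector, rad) and "tvec" (3), from world to camera coordinates, as OpenCV has them. Camera axes: x right, y down, z forward; pixel columns grow to the right and rows downward; lengths in mm; the calibration is good to about 2 mm. The wrist camera is an equidistant fisheye: a pixel r from the principal point sees the ray r / f radians off the axis. A picture is of the moment at which its call begins. There is no depth.
- robot.job_done(): hands the job in; it is judged then, once.
Trained networks look in a picture, given as the dict that the camera call returned (one of the last four; its "shot" number tells which), for a name from the list of things; names that differ only in an ending like _2 or _b are one class to them, and where a whole thing is asked for, a point or a joint stands for the part that bears it (a point fixed in the world has none). Each returns a list of dicts, best first, with "confidence" (0 to 1); they miss things now and then, are a little off and sometimes report something else, mostly with a low value. They report only what shows in the picture. A call takes as long as a camera call.
- nets.boxes_of(picture, name): "at" ([x, y, z] in mm, in world coordinates, good to about 4 mm: the middle of the surface that is visible of it).
- nets.pinpoint(picture, name): "at" ([x, y, z] in mm, in world coordinates, good to about 4 mm: a listed point, or the origin of a listed thing).
The state is a dict: "time_s": time; "joint_positions": joint angles; "dq": joint speeds; "joint_torque": joint torques, N m; "ee_pos": TCP position; "tool_rot": TCP orientation; "contact_force": force on the tool from outside, world axes, zero at the start; "moment": the same for the moment, N m; "opening": finger opening in mm; "finger_force": force on a finger pad.
Only numpy, scipy, OpenCV 4.12 (cv2) and the standard library are available. Lean on these libraries where they do the work, as an engineer would, in place of code of your own. Each camera call takes 0.05 s, during which the arm holds its last target. There are 200 camera calls.

## Working session

There is one attempt and no reset: what is moved stays moved. The work goes in short steps, Python scripts to look and compute and a shell command to move; the robot and the scene stay as the last step left them, time stands still between calls to the robot, and variables do not carry over. Pictures are saved under pics/ and viewed, at most 14 in all, crops included, and the job is handed in when it is done.

```bash
ls; mkdir -p pics; cat > h.py <<'E'
import numpy as np, cv2
from cell import robot, vision, nets
from scipy.spatial.transform import Rotation as R
N="punch stop_ring housing support_cup punch_block ring_stand bore_gauge cup_dish aluminium_bush steel_bush".split()
def snap(n,f=None):
    p=vision.snapshot(n)
    if f: cv2.imwrite(f"pics/{f}.png",p["image"])
    return p
def proj(p,X):
    X=np.atleast_2d(np.array(X,float)); c=R.from_rotvec(np.ravel(p["rvec"])).apply(X)+np.ravel(p["tvec"])
    f=240/np.tan(np.radians(p["fovy"])/2); 
    r=np.hypot(c[:,0],c[:,1]); 
    k=f*np.arctan2(r,c[:,2])/np.maximum(r,1e-9) if p.get("fish") else f/c[:,2]
    return np.c_[p["cx"]+k*c[:,0],p["cy"]+k*c[:,1]]
def tool(s,d):  # world delta -> tool delta
    q=s["tool_rot"]; return R.from_quat([q[1],q[2],q[3],q[0]]).inv().apply(d)
E
python3 - <<'E'
from h import *
s=robot.sense();print({k:np.round(v,3).tolist() for k,v in s.items()})
for c in ["side","top","wrist"]:
    p=snap(c,c+"0");print(c,p["fovy"],p["cx"],p["cy"],np.round(p["rvec"],3).ravel(),np.round(p["tvec"],1).ravel(),[k for k in p])
    for n in N:
        print(n,[(np.round(d["at"]).tolist(),round(d["confidence"],2)) for d in nets.pinpoint(p,n)[:2]])
E
```

```text
pics
{'time_s': 0.0, 'joint_positions': [1.227, 0.492, 1.559, -0.0, 1.092, -0.106], 'dq': [-0.001, -0.0, -0.0, -0.002, 0.001, -0.001], 'joint_torque': [0.002, -61.264, -25.818, 0.069, 0.048, -0.0], 'ee_pos': [147.106, 607.203, 236.042], 'tool_rot': [-0.0, 0.119, 0.993, -0.001], 'contact_force': [0.171, 0.125, 0.164], 'moment': [-0.031, -0.017, -0.0], 'finger_force': 0.0, 'opening': 94.873}
side 56.568974369354606 322.94622296391043 241.83879678053646 [ 2.065 -0.417  0.26 ] [-421.5  213.2  659.1] ['image', 'fovy', 'cx', 'cy', 'rvec', 'tvec', 'shot']
punch [([591.0, -123.0, 50.0], 0.63), ([590.0, -125.0, 13.0], 0.27)]
stop_ring [([588.0, -121.0, 61.0], 0.89)]
housing [([589.0, -126.0, 38.0], 0.72)]
support_cup [([586.0, -127.0, 16.0], 0.67)]
punch_block [([546.0, 367.0, 7.0], 0.79)]
ring_stand [([468.0, 115.0, 1.0], 0.6)]
bore_gauge [([393.0, 332.0, 2.0], 0.76), ([589.0, -123.0, 15.0], 0.46)]
cup_dish [([435.0, -39.0, 5.0], 0.75)]
aluminium_bush [([581.0, 34.0, 1.0], 0.57)]
steel_bush []
top 54.65546261760072 313.1731062592221 236.34940195667926 [ 2.168 -2.181  0.051] [118.4 495.3 897.9] ['image', 'fovy', 'cx', 'cy', 'rvec', 'tvec', 'shot']
punch [([586.0, -124.0, 49.0], 0.57)]
stop_ring [([590.0, -125.0, 64.0], 0.57)]
housing [([585.0, -128.0, 35.0], 0.51)]
support_cup [([589.0, -127.0, 13.0], 0.71), ([590.0, -125.0, 63.0], 0.58)]
punch_block [([548.0, 366.0, 7.0], 0.7)]
ring_stand [([478.0, 116.0, 4.0], 0.94)]
bore_gauge [([390.0, 329.0, 1.0], 0.77)]
cup_dish [([439.0, -34.0, 3.0], 0.89), ([589.0, -124.0, 47.0], 0.29)]
aluminium_bush [([580.0, 36.0, 4.0], 0.49)]
steel_bush [([562.0, 203.0, 1.0], 0.74)]
wrist 65.70646984690485 324.53587441158504 241.29785399079736 [-2.279 -1.795 -0.262] [-624.9  -33.3  391.5] ['image', 'fovy', 'cx', 'cy', 'rvec', 'tvec', 'shot']
punch []
stop_ring []
housing []
support_cup []
punch_block []
ring_stand []
bore_gauge []
cup_dish []
aluminium_bush []
steel_bush []
```

View pics/top0.png

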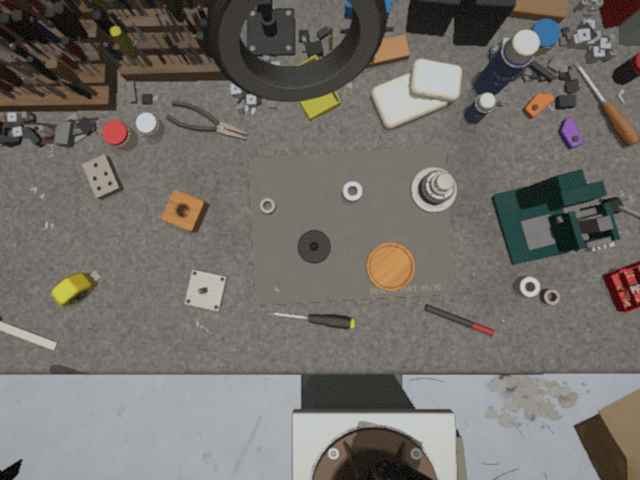

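View pics/side0.png

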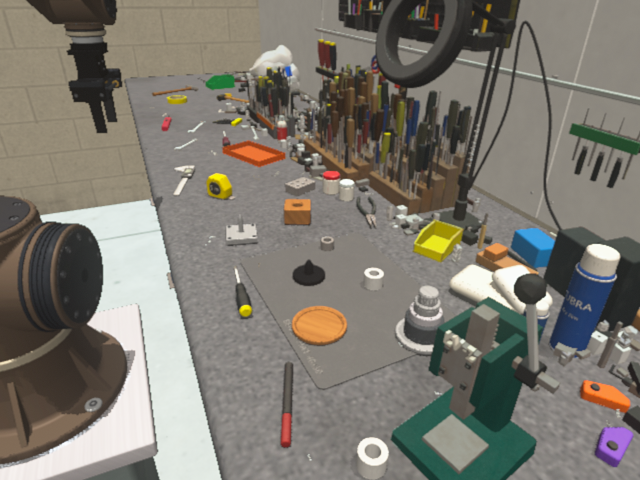

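View pics/wrist0.png

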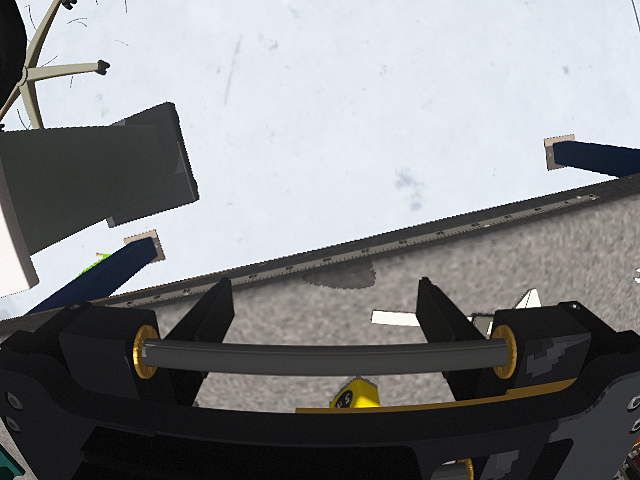

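The top view shows the block at (184,210), gauge pin at (204,290), ring stand at (314,246), dish at (391,266) and stack at (436,188). The lamp ring hangs behind the aluminium bush at (352,191), and the green press stands to the right of the stack. The side view agrees. The wrist camera currently sees only the bench edge and its own fingers.

```bash
cat >> h.py <<'E'
def rowsfor(wps,s=None,rz=None):
    """wps: list of (x,y,z,yaw deg of tool y) absolute; tool straight down. prints rows rel. to current pose"""
    s=s or robot.sense(); q=s["tool_rot"]; R0=R.from_quat([q[1],q[2],q[3],q[0]]); p0=np.array(s["ee_pos"])
    for w in wps:
        a=np.radians(w[3]); y=np.array([np.cos(a),np.sin(a),0]); z=np.array([0,0,-1.]); x=np.cross(y,z)
        Rt=R.from_matrix(np.c_[x,y,z]); d=R0.inv().apply(np.array(w[:3])-p0); r=(R0.inv()*Rt).as_rotvec(degrees=True)
        print("[%.1f,%.1f,%.1f,%.2f,%.2f,%.2f],"%(*d,*r),end=" ")
    print()
def cam(p):
    Rc=R.from_rotvec(np.ravel(p["rvec"])); return Rc.inv(), -Rc.inv().apply(np.ravel(p["tvec"]))
def ray(p,u,v,fish=False):
    f=240/np.tan(np.radians(p["fovy"])/2); a=np.array([(u-p["cx"])/f,(v-p["cy"])/f]); r=np.hypot(*a)
    d=np.array([*(a/r*np.sin(r)),np.cos(r)]) if fish else np.array([*a,1])
    Ri,c=cam(p); d=Ri.apply(d); return c,d/np.linalg.norm(d)
def atz(p,u,v,z,fish=False):
    c,d=ray(p,u,v,fish); return c+d*(z-c[2])/d[2]
E
python3 - <<'E'
from h import *
p=vision.snapshot("wrist"); s=robot.sense(); Ri,c=cam(p)
print("cam in tool",tool(s,c-s["ee_pos"]),"axis",tool(s,Ri.apply([0,0,1])),"right",tool(s,Ri.apply([1,0,0])))
for n in("top","side"): print(n,cam(vision.snapshot(n))[1])
W=[]
import math
A=[(147,607,237,76.4),(175,575,240,70),(210,555,260,63),(250,530,280,57),(290,500,290,52),(320,470,290,47)]
rowsfor(A)
E
```

```text
cam in tool [  80.82706351    0.18568834 -147.39115633] axis [-2.86730876e-01 -6.96917907e-04  9.58010918e-01] right [8.15129925e-04 9.99999196e-01 9.71429705e-04]
top [431.67311921  94.25773541 932.93443896]
side [ 197.02698286 -589.56326978  520.70190644]
[0.1,-0.5,-0.3,0.01,0.00,-0.03], [-34.6,-25.0,-3.3,0.01,0.00,6.37], [-73.4,-36.2,-23.3,0.01,0.00,13.37], [-118.1,-51.0,-43.3,0.01,0.00,19.37], [-164.1,-70.8,-53.4,0.01,-0.00,24.37], [-200.3,-92.9,-53.4,0.01,-0.00,29.37],
```

```bash
cat >> h.py <<'E'
def plan(goal,n,via=()):
    s=robot.sense(); q=s["tool_rot"]; y=R.from_quat([q[1],q[2],q[3],q[0]]).apply([0,1,0])
    k=[np.r_[s["ee_pos"],np.degrees(np.arctan2(y[1],y[0]))],*map(np.array,via),np.array(goal,float)]
    k=np.array(k,float); L=np.r_[0,np.cumsum([max(np.linalg.norm(b[:3]-a[:3])/40,abs(b[3]-a[3])/7)+1e-6 for a,b in zip(k,k[1:])])]
    print("min rows",L[-1]); t=np.linspace(0,L[-1],n+1)[1:]
    rowsfor(np.c_[[np.interp(t,L,k[:,i]) for i in range(4)]].T,s)
E
python3 -c "
from h import *
plan((440,330,250,40),12,[(300,480,250,55)])"
```

```text
min rows 10.114758747374417
[-30.2,-14.9,-2.3,0.01,0.00,3.61], [-60.4,-29.7,-4.5,0.01,0.00,7.23], [-90.5,-44.6,-6.8,0.01,0.00,10.84], [-120.7,-59.4,-9.0,0.01,0.00,14.46], [-150.9,-74.3,-11.3,0.01,0.00,18.07], [-180.9,-89.4,-13.4,0.01,-0.00,21.59], [-209.1,-108.0,-13.4,0.01,-0.00,24.05], [-237.2,-126.5,-13.4,0.01,-0.00,26.52], [-265.4,-145.1,-13.4,0.01,-0.00,28.98], [-293.6,-163.6,-13.4,0.01,-0.00,31.44], [-321.7,-182.1,-13.4,0.01,-0.00,33.91], [-349.9,-200.7,-13.4,0.01,-0.00,36.37],
```

```bash
python3 -m handwheel '[[-30,-15,-2,0,0,3.6],[-60,-30,-4,0,0,7.2],[-90,-45,-7,0,0,10.8],[-121,-59,-9,0,0,14.5],[-151,-74,-11,0,0,18],[-181,-89,-13,0,0,21.6],[-209,-108,-13,0,0,24],[-237,-126,-13,0,0,26.5],[-265,-145,-13,0,0,29],[-294,-164,-13,0,0,31.4],[-322,-182,-13,0,0,34],[-350,-200,-13,0,0,36.4]]' 1
python3 - <<'E'
from h import *
p=snap("wrist","w1")
for n in N: print(n,[(np.round(d["at"],1).tolist(),round(d["confidence"],2)) for d in nets.pinpoint(p,n)[:2]])
E
```

```text
time_s: 2.8
ee_pos: [441.2, 329.2, 249.8]
tool_rot: [0.0, 0.424, 0.906, 0.0]
contact_force: [-0.2, 0.5, 1.4]
opening: 95.4
finger_force: 0.0
punch []
stop_ring []
housing []
support_cup [([559.2, 206.8, 2.6], 0.56)]
punch_block []
ring_stand [([475.8, 115.5, 1.6], 0.81)]
bore_gauge [([389.9, 332.1, 0.6], 0.78)]
cup_dish []
aluminium_bush [([389.0, 330.0, 1.3], 0.63)]
steel_bush [([558.9, 205.9, 2.5], 0.66)]
```

View pics/w1.png

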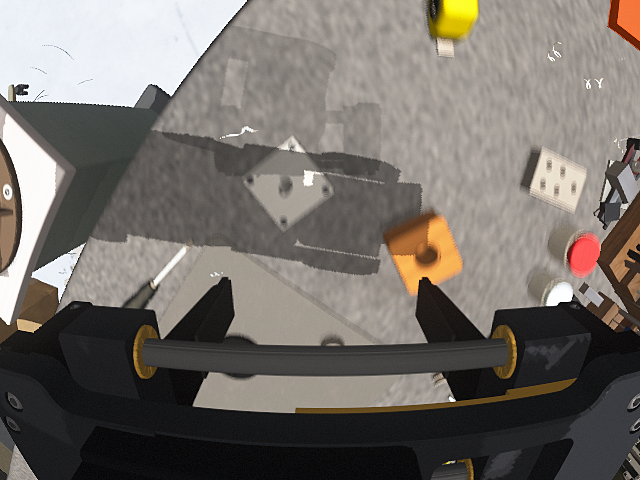

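The wrist view shows the gauge plate centred near (289,184) and the block hole near (427,255). I'll refine both with zoomed crops and model overlays.

```bash
cat >> h.py <<'E'
F=np.array
def circ(c,r,n=40): t=np.linspace(0,2*np.pi,n,False); return np.c_[c[0]+r*np.cos(t),c[1]+r*np.sin(t),np.full(n,c[2])]
def sq(c,h,yaw,n=12):
    k=F([[-h,-h],[h,-h],[h,h],[-h,h],[-h,-h]]); P=np.concatenate([np.linspace(a,b,n) for a,b in zip(k,k[1:])])
    a=np.radians(yaw); M=F([[np.cos(a),-np.sin(a)],[np.sin(a),np.cos(a)]]); return np.c_[P@M.T+F(c[:2]),np.full(len(P),c[2])]
def crop(p,im,curves,c,w,k,fish):
    p=dict(p,fish=fish); u0,v0=int(c[0]-w/2),int(c[1]-w/2)
    o=cv2.warpAffine(im,F([[k,0,-u0*k],[0,k,-v0*k]],float),(w*k,w*k),flags=cv2.INTER_CUBIC)
    for P,col in curves:
        for u,v in proj(p,P): cv2.circle(o,(int((u-u0)*k),int((v-v0)*k)),1,col,-1)
    return o
def fitimg(p,gen,x0,sig,fish=True):
    """maximise mean gradient magnitude along curve(s)"""
    from scipy.optimize import differential_evolution as DE
    g=cv2.GaussianBlur(cv2.cvtColor(p["image"],cv2.COLOR_BGR2GRAY).astype(np.float32),(0,0),1.0)
    m=np.hypot(cv2.Sobel(g,-1,1,0),cv2.Sobel(g,-1,0,1)); m=np.minimum(m,np.percentile(m,98)); q=dict(p,fish=fish)
    def f(x):
        uv=proj(q,gen(x)).astype(np.float32); return -float(cv2.remap(m,uv[:,:1],uv[:,1:],cv2.INTER_LINEAR).mean())
    r=DE(f,[(a-s,a+s) for a,s in zip(x0,sig)],seed=1,maxiter=80,tol=1e-4); return r.x,-r.fun
E
python3 - <<'E'
from h import *
p=snap("wrist")
G,s1=fitimg(p,lambda x:sq((x[0],x[1],17),35,x[2]),(390,331,45),(8,8,45));print("gauge",G,s1)
B,s2=fitimg(p,lambda x:sq((x[0],x[1],43),33,x[2]),(547,366,45),(10,10,45));print("block",B,s2)
H,s3=fitimg(p,lambda x:circ((x[0],x[1],43),12.5),B[:2],(5,5));print("hole",H,s3)
a=crop(p,p["image"],[(sq((*G[:2],17),35,G[2]),(0,255,0)),(circ((*G[:2],51),5.5),(0,0,255)),(circ((*G[:2],60.5),1),(255,0,0))],(289,184),120,3,True)
b=crop(p,p["image"],[(sq((*B[:2],43),33,B[2]),(0,255,0)),(circ((*H[:2],43),12.5),(255,0,0))],(425,255),120,3,True)
cv2.imwrite("pics/c1.png",np.hstack([a,b]))
E
```

```text
gauge [391.39355079 328.51470205  77.50623313] 153.54270935058594
block [547.52608933 368.57747182  70.62688157] 105.5185317993164
hole [545.4308926  368.27985675] 196.74246215820312
```

View pics/c1.png

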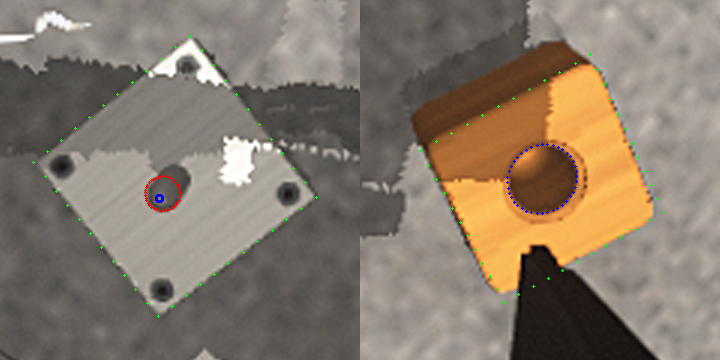

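The overlays fit the gauge at (391.4,328.5) and the hole near (546.3,368.4). The projected pin height (51 mm at its shoulder) also matches. Next I'll go past the lamp at a radius of about 0.5 m.

```bash
python3 -c "
from h import *
plan((480,10,250,-2),12,[(470,180,250,20)])"
```

```text
min rows 8.109897841188412
[-23.7,-13.0,-0.1,0.01,-0.00,3.52], [-47.4,-26.0,-0.1,0.01,-0.00,7.03], [-71.1,-39.0,-0.2,0.01,-0.00,10.55], [-94.8,-52.0,-0.2,0.01,-0.00,14.06], [-118.5,-65.0,-0.3,0.01,-0.00,17.58], [-141.6,-79.0,-0.3,0.01,-0.00,21.09], [-163.3,-95.1,-0.3,0.01,-0.00,24.58], [-185.0,-111.3,-0.3,0.01,-0.00,28.07], [-206.6,-127.4,-0.3,0.01,-0.00,31.57], [-228.3,-143.6,-0.3,0.01,-0.00,35.06], [-250.0,-159.7,-0.3,0.01,-0.00,38.55], [-271.7,-175.8,-0.4,0.01,-0.01,42.04],
```

```bash
python3 -m handwheel '[[-24,-13,0,0,0,3.5],[-47,-26,0,0,0,7],[-71,-39,0,0,0,10.5],[-95,-52,0,0,0,14],[-118,-65,0,0,0,17.5],[-142,-79,0,0,0,21],[-163,-95,0,0,0,24.5],[-185,-111,0,0,0,28],[-207,-127,0,0,0,31.5],[-228,-144,0,0,0,35],[-250,-160,0,0,0,38.5],[-272,-176,0,0,0,42]]'
python3 - <<'E'
from h import *
p=snap("wrist","w2")
for n in N[:4]+["ring_stand","cup_dish","aluminium_bush"]: print(n,[(np.round(d["at"],1).tolist(),round(d["confidence"],2)) for d in nets.pinpoint(p,n)[:2]])
S,a=fitimg(p,lambda x:circ((x[0],x[1],13),33),(475,116),(8,8));print("stand",S,a)
D,a=fitimg(p,lambda x:circ((x[0],x[1],12.5),40),(437,-37),(8,8));print("dish40",D,a)
D2,a=fitimg(p,lambda x:circ((x[0],x[1],12.5),48),(437,-37),(8,8));print("dish48",D2,a)
q=dict(p,fish=True);u=proj(q,[[*S,13],[*D,12]]);print(u)
a=crop(p,p["image"],[(circ((*S,13),33),(0,255,0)),(circ((*S,33),8.5),(0,0,255)),(circ((*S,44),1),(255,0,0))],u[0],130,3,True)
b=crop(p,p["image"],[(circ((*D,12.5),40),(0,255,0)),(circ((*D2,12.5),48),(255,0,0))],u[1],130,3,True)
cv2.imwrite("pics/c2.png",np.hstack([a,b]))
E
```

```text
time_s: 4.4
ee_pos: [480.0, 8.1, 249.8]
tool_rot: [0.0, 0.72, 0.694, 0.0]
contact_force: [-0.5, 0.2, 1.3]
opening: 95.0
finger_force: 0.0
punch []
stop_ring [([590.4, -126.4, 56.9], 0.52)]
housing [([591.1, -126.2, 29.5], 0.5)]
support_cup [([583.1, -126.7, 11.4], 0.64)]
ring_stand [([474.7, 111.5, 0.9], 0.95)]
cup_dish [([436.2, -33.9, 1.0], 0.69)]
aluminium_bush [([580.6, 39.9, 4.7], 0.77)]
stand [477.04226039 109.92511148] 137.08834838867188
dish40 [436.39107738 -36.27022522] 49.82316207885742
dish48 [435.14511953 -40.29533662] 62.777923583984375
[[317.52450055 113.18096092]
 [285.88283604 251.36065454]]
```

View pics/c2.png

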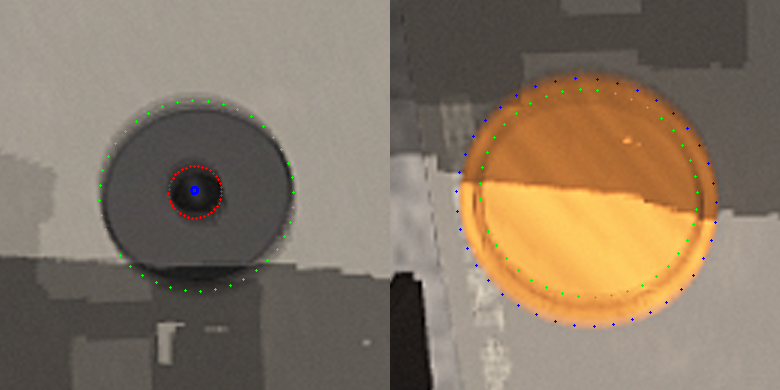

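```bash
python3 - <<'E'
from h import *
im=[]
for n in("top","side"):
    p=snap(n)
    g=fitimg(p,lambda x:sq((x[0],x[1],17),35,77.5),(391,329),(8,8),False)
    b=fitimg(p,lambda x:sq((x[0],x[1],43),33,70.6),(546.5,368.5),(8,8),False)
    s=fitimg(p,lambda x:circ((x[0],x[1],13),33),(476,113),(8,8),False)
    d=fitimg(p,lambda x:circ((x[0],x[1],12.5),48),(436,-37),(8,8),False)
    k=fitimg(p,lambda x:np.r_[circ((x[0],x[1],12),45)],(588,-125),(8,8),False)
    for m,v in zip("gauge block stand dish plate".split(),(g,b,s,d,k)): print(n,m,np.round(v[0],1),round(v[1]))
    u=proj(p,[[476,111,13],[436,-38,12],[588,-125,50]])
    S,D,K=s[0],d[0],k[0]
    im.append(np.hstack([crop(p,p["image"],c,uu,50,5,False) for c,uu in [([(circ((*S,13),33),(0,255,0)),(circ((*S,44),1),(255,0,0))],u[0]),([(circ((*D,12.5),48),(255,0,0))],u[1]),([(circ((*K,12),45),(0,255,0)),(circ((*K,100),16),(0,0,255))],u[2])]]))
cv2.imwrite("pics/c3.png",np.vstack(im))
E
```

```text
top gauge [391.7 330. ] 142
top block [548.1 368.7] 82
top stand [476.5 114.5] 118
top dish [428.7 -40. ] 29
top plate [ 584.8 -121.5] 36
side gauge [389.5 321. ] 152
side block [542. 362.] 106
side stand [471.8 105. ] 139
side dish [434.1 -40.3] 120
side plate [ 585.9 -128.9] 158
```

View pics/c3.png

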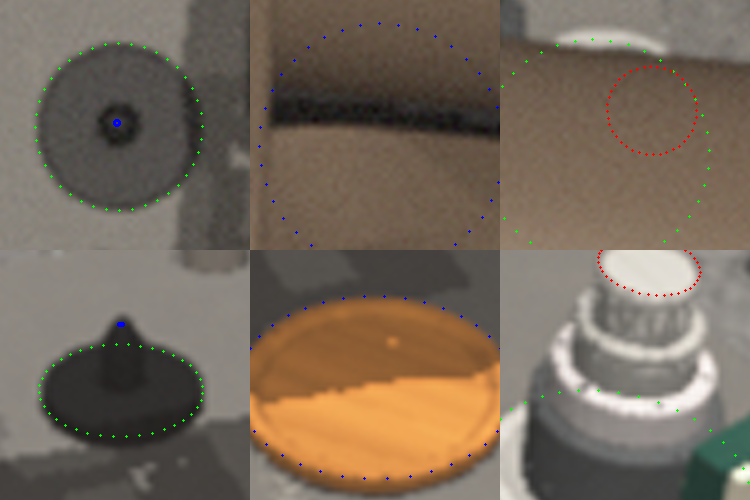

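The top camera puts the stand at about (476.5,114.5), the wrist at y ≈ 110 and the side camera at y ≈ 105. So each camera carries a bias of a few mm, and I'll refine close up. Now to the stack.

```bash
python3 -c "
from h import *
plan((587,-125,200,-12),6)"
```

```text
min rows 4.478817959454587
[-21.9,18.6,8.3,0.00,-0.01,1.68], [-43.7,37.1,16.5,0.00,-0.01,3.36], [-65.6,55.7,24.8,0.00,-0.01,5.03], [-87.5,74.3,33.1,0.00,-0.01,6.71], [-109.4,92.8,41.4,0.00,-0.01,8.39], [-131.2,111.4,49.6,0.00,-0.01,10.07],
```

```bash
python3 -m handwheel '[[-22,19,8,0,0,1.7],[-44,37,16,0,0,3.4],[-66,56,25,0,0,5],[-88,74,33,0,0,6.7],[-110,93,41,0,0,8.4],[-131,111,50,0,0,10],[-131,111,50,0,0,10],[-131,111,50,0,0,10]]'
python3 - <<'E'
from h import *
p=snap("wrist","w3")
K,a=fitimg(p,lambda x:circ((x[0],x[1],x[2]),16),(588,-125,100),(8,8,8));print("head",K,a)
K,a=fitimg(p,lambda x:circ((x[0],x[1],100),16),(588,-125),(8,8));print("head100",K,a)
s=robot.sense();print(s["ee_pos"])
D,a=fitimg(p,lambda x:circ((x[0],x[1],12.5),48),(437,-37),(8,8));print("dish48",D,a)
q=dict(p,fish=True);u=proj(q,[[*K,100]]);print(u)
t=p["image"].copy()
for P,c in [(circ((*K,100),16),(0,0,255)),(circ((*K,78),21),(0,255,0)),(circ((*K,62),26.5),(255,0,0)),(circ((*D,12.5),48),(255,0,0))]:
    for a,b in proj(q,P): cv2.circle(t,(int(a),int(b)),1,c,-1)
cv2.imwrite("pics/w3o.png",t)
E
```

```text
time_s: 5.57
ee_pos: [586.6, -126.0, 198.5]
tool_rot: [-0.001, 0.777, 0.629, -0.0]
contact_force: [-0.1, -0.2, -0.2]
opening: 95.1
finger_force: 0.0
head [ 580.43155995 -117.13159965   92.02207465] 89.04375457763672
head100 [ 580.0159278  -117.00006815] 81.29983520507812
[ 586.23200601 -125.324458    199.13938631]
dish48 [436.27469198 -36.03979521] 58.585960388183594
[[312.05515185 241.3816397 ]]
```

View pics/w3o.png

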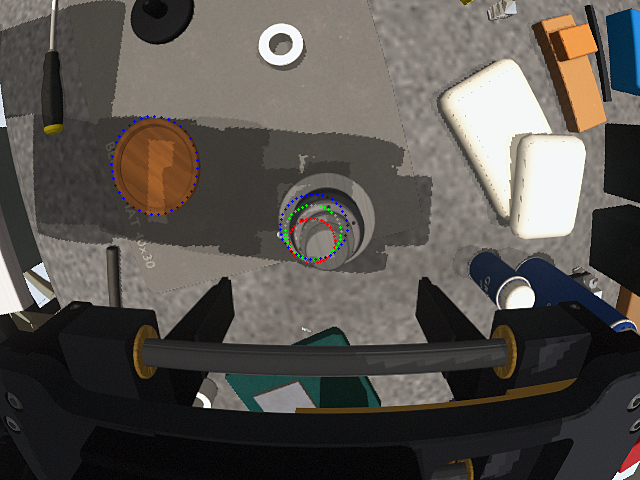

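The punch crown is really near (322,244). The fit caught the wrong edge, so I'll refit using all the stack's circles together.

```bash
python3 - <<'E'
from h import *
p=snap("wrist")
gen=lambda x:np.r_[circ((x[0],x[1],101),13.5),circ((x[0],x[1],99),16),circ((x[0],x[1],80),21),circ((x[0],x[1],12),45,80)]
for z0 in(0,):
    K,a=fitimg(p,gen,(588,-125),(8,8));print("stack",K,a)
q=dict(p,fish=True);print(proj(q,[[*K,101]]))
c=[(circ((*K,z),r),(0,0,255)) for z,r in((99,16),(80,21),(62,26.5),(46,32),(12,45))]
A=crop(p,p["image"],c,(325,225),120,3,True);B=crop(p,p["image"],[],(325,225),120,3,True)
cv2.imwrite("pics/c4.png",np.hstack([A,B]))
E
```

```text
stack [ 588.39858649 -125.95668756] 83.93697357177734
[[327.28447166 252.08173817]]
```

View pics/c4.png

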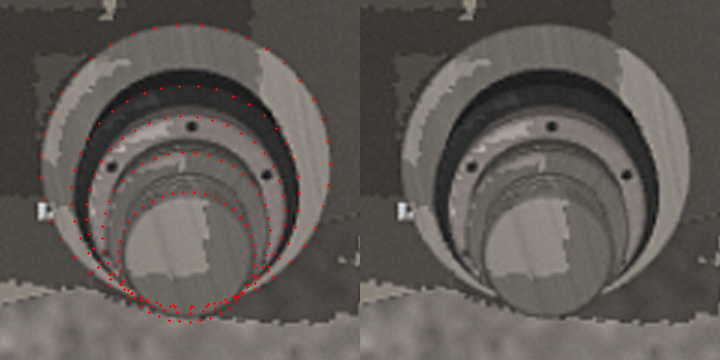

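```bash
python3 - <<'E'
from h import *
p=snap("wrist")
gen=lambda x:np.r_[circ((x[0],x[1],99.5),16,50)[:],circ((x[0],x[1],80),21),circ((x[0],x[1],62),26.5,60),circ((x[0],x[1],46),32,60)]
K,a=fitimg(p,gen,(588,-124),(7,7));print("stack",K,a)
for dz in(-6,-3,3): print(dz,fitimg(p,lambda x:gen(x)+[0,0,dz],(588,-124),(7,7)))
H=fitimg(p,lambda x:circ((x[0],x[1],99.5),16),K,(3,3));print("head",H)
c=[(circ((*K,z),r),(0,0,255)) for z,r in((99.5,16),(80,21),(62,26.5),(46,32))]+[(circ((*H[0],99.5),16),(0,255,0))]
A=crop(p,p["image"],c,(325,225),120,4,True)
cv2.imwrite("pics/c5.png",A)
t=snap("top")
gen=lambda x:np.r_[circ((x[0],x[1],99.5),16,50)[:],circ((x[0],x[1],80),21)]
E
```

```text
stack [ 588.56178129 -125.72417027] 87.53962707519531
-6 (array([ 588.37127751, -127.26040729]), np.float64(85.48362731933594))
-3 (array([ 588.57562407, -126.44228619]), np.float64(88.54936981201172))
3 (array([ 588.62905789, -125.29697326]), np.float64(83.81780242919922))
head (array([ 590.08537173, -126.62085777]), np.float64(65.58961486816406))
```

View pics/c5.png

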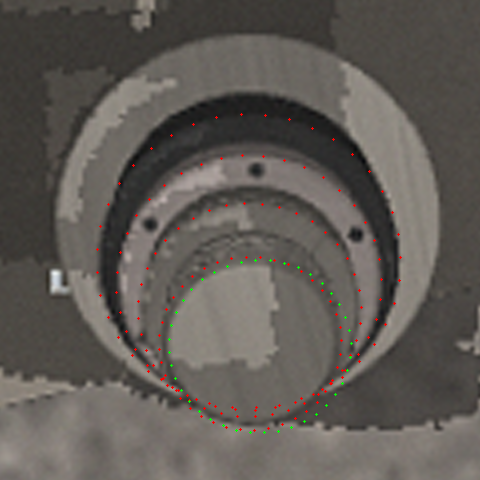

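```bash
cat > m.py <<'E'
from h import *
import sys
E
python3 - <<'E'
from h import *
p=vision.snapshot("wrist")
f=lambda x,y:(265+x/4,165+y/4)
print("crown",atz(p,*f(253,343),101,True), "cam",cam(p)[1])
# top arc points at (x mid, y): world point is centre + r*(+y dir of tool x)
s=robot.sense(); q=s["tool_rot"]; tx=R.from_quat([q[1],q[2],q[3],q[0]]).apply([1,0,0]);print(tx)
for n,x,y,z,r in(("plate",248,33,12,45),("cup",250,93,46,32),("flange",251,145,62,26.5),("ring",252,187,80,21),("crown",253,262,101,14.7)):
    print(n,atz(p,*f(x,y),z,True)-r*tx)
E
```

```text
crown [ 589.2651765  -124.95598312  101.        ] cam [603.50519605 -45.09953522 347.54992684]
[2.07086576e-01 9.78322620e-01 4.66796697e-05]
plate [ 588.6991701  -125.55433956   11.99789941]
cup [ 589.80956815 -121.34451607   45.99850625]
flange [ 589.41262511 -123.67570758   61.99876299]
ring [ 589.66718276 -122.71401779   79.99901973]
crown [ 589.19855059 -125.00415469  100.99931381]
```

```bash
python3 -m handwheel '[[2,2,30,0,0,0],[2,2,60,0,0,0],[2,2,80,0,0,0],[2,2,90,0,0,0],[2,2,94.5,0,0,0],[2,2,94.5,0,0,0],[2,2,94.5,0,0,0]]'
python3 - <<'E'
from h import *
v=[robot.sense()["ee_pos"]];print(v)
for _ in range(2): 
    p=snap("wrist","w5");print(robot.sense()["ee_pos"],robot.sense()["contact_force"])
E
```

```text
time_s: 6.4
ee_pos: [589.3, -124.2, 106.2]
tool_rot: [0.001, 0.777, 0.629, 0.0]
contact_force: [0.3, 0.2, 0.0]
opening: 95.4
finger_force: 0.0
[array([ 589.27798688, -124.17076853,  106.21929656])]
[ 589.37851492 -124.27122922  106.43427432] [-0.65535715 -0.12405314 -0.41700419]
[ 589.35343744 -124.28425647  106.47505021] [-0.72035668  0.46285285  0.64483758]
```

View pics/w5.png

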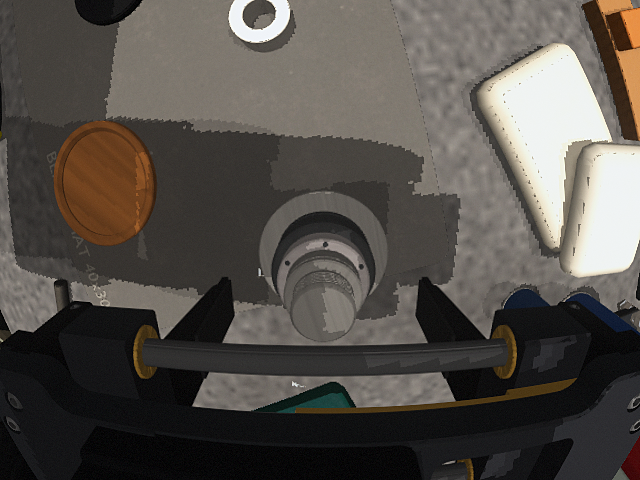

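The open fingers straddle the punch head, whose crown is centred at about (324,309). I'll compare that with the TCP's projection.

```bash
python3 - <<'E'
from h import *
p=vision.snapshot("wrist")
q=dict(p,fish=True);print(proj(q,[[589.3,-124.2,101]]),atz(p,324,309,101,True))
E
python3 -m handwheel '[[0,0,2,0,0,0],[0,0,2,0,0,0],[0,0,2,0,0,0],[0,0,2,0,0,0],[0,0,2,0,0,0],[0,0,2,0,0,0],[0,0,2,0,0,0],[0,0,2,0,0,0],[0,0,2,0,0,0],[0,0,2,0,0,0]]' -1
```

```text
[[323.22689717 314.6209217 ]] [ 590.26277317 -121.39329406  101.        ]
time_s: 7.38
ee_pos: [588.8, -124.2, 103.1]
tool_rot: [-0.0, 0.777, 0.629, 0.0]
contact_force: [-0.1, 0.7, 0.2]
opening: 33.3
finger_force: 0.0
```

```bash
python3 -m handwheel '[[0,0,0,0,0,0],[0,0,0,0,0,0],[0,0,0,0,0,0],[0,0,-10,0,0,0],[0,0,-30,0,0,0],[0,0,-60,0,0,0],[0,0,-90,0,0,0],[0,0,-110,0,0,0],[0,0,-110,0,0,0]]' -1
python3 - <<'E'
from h import *
p=snap("wrist","w6")
K=[robot.sense()["ee_pos"] for _ in range(1)][0];print(K)
plan((460,150,215,16),12,[(500,0,215,0)])
E
```

```text
time_s: 8.13
ee_pos: [590.1, -124.5, 218.1]
tool_rot: [0.003, 0.777, 0.629, 0.002]
contact_force: [0.0, -0.7, -1.2]
opening: 31.2
finger_force: 30.0
[ 589.3543099  -124.32547742  215.50575692]
min rows 7.708681434389916
[17.3,-19.0,0.0,0.23,0.02,-2.02], [34.6,-38.0,0.0,0.23,0.03,-4.03], [51.9,-57.0,0.0,0.23,0.03,-6.05], [69.1,-76.1,0.0,0.23,0.04,-8.07], [86.4,-95.1,0.0,0.23,0.04,-10.09], [103.9,-113.8,0.0,0.23,0.04,-12.13], [126.9,-125.4,-0.0,0.23,0.05,-14.78], [149.8,-137.1,-0.1,0.23,0.06,-17.43], [172.7,-148.7,-0.2,0.23,0.06,-20.07], [195.6,-160.4,-0.2,0.23,0.07,-22.72], [218.5,-172.0,-0.3,0.22,0.07,-25.37], [241.4,-183.6,-0.3,0.22,0.08,-28.02],
```

View pics/w6.png

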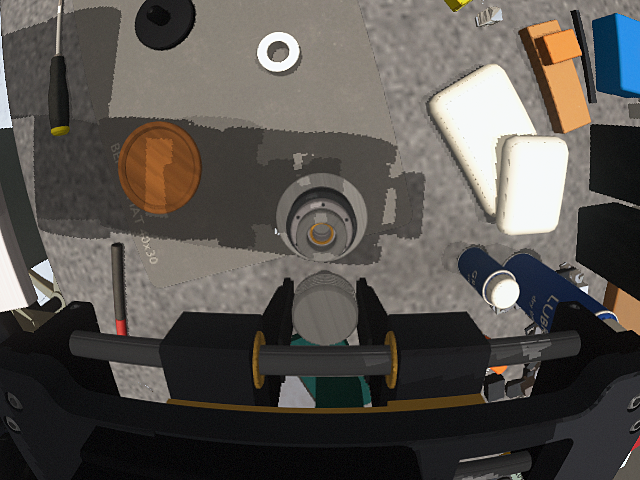

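The punch is held centred between the pads, crown at (325,314), and the ring with the brass bush shows below at (320,232). Now to the block on the short radius.

```bash
python3 -m handwheel '[[17,-19,0,0,0,-2],[35,-38,0,0,0,-4],[52,-57,0,0,0,-6],[69,-76,0,0,0,-8],[86,-95,0,0,0,-10],[104,-114,0,0,0,-12],[127,-125,0,0,0,-15],[150,-137,0,0,0,-17.5],[173,-149,0,0,0,-20],[196,-160,0,0,0,-22.5],[218,-172,0,0,0,-25],[241,-184,0,0,0,-28]]'
python3 -c "
from h import *
plan((547,368.5,150,34),12,[(445,270,210,27)])"
```

```text
time_s: 9.18
ee_pos: [457.9, 150.8, 212.1]
tool_rot: [-0.001, 0.601, 0.799, -0.001]
contact_force: [1.3, -0.4, -2.7]
opening: 31.0
finger_force: 30.0
min rows 6.847332669982695
[22.5,3.9,0.4,-0.12,-0.02,-2.08], [45.0,7.8,0.8,-0.11,-0.02,-4.16], [67.4,11.8,1.2,-0.11,-0.02,-6.23], [89.9,15.7,1.6,-0.11,-0.02,-8.31], [112.4,19.6,2.0,-0.11,-0.03,-10.39], [125.5,34.5,8.7,-0.11,-0.03,-11.69], [135.3,53.0,17.5,-0.11,-0.03,-12.73], [145.1,71.6,26.4,-0.11,-0.03,-13.77], [155.0,90.2,35.3,-0.11,-0.03,-14.80], [164.8,108.8,44.1,-0.11,-0.03,-15.84], [174.7,127.4,53.0,-0.11,-0.03,-16.88], [184.5,146.0,61.8,-0.11,-0.03,-17.92],
```

```bash
python3 -m handwheel '[[22,4,0,0,0,-2],[45,8,1,0,0,-4],[67,12,1,0,0,-6],[90,16,2,0,0,-8.3],[112,20,2,0,0,-10.4],[125,34,9,0,0,-11.7],[135,53,17,0,0,-12.7],[145,72,26,0,0,-13.8],[155,90,35,0,0,-14.8],[165,109,44,0,0,-15.8],[175,127,53,0,0,-16.9],[184,146,62,0,0,-18]]'
python3 -m handwheel '[[0,0,0,0,0,0],[0,0,0,0,0,0],[0,0,0,0,0,0]]'
python3 - <<'E'
from h import *
P=[]
for _ in range(3):
    p=snap("wrist","w7"); P.append(robot.sense()["ee_pos"])
print(np.mean(P,0))
q=dict(p,fish=True)
B,a=fitimg(p,lambda x:sq((x[0],x[1],43),33,x[2]),(547,368,70.6),(8,8,4));print("block",B,a,proj(q,[[*B[:2],43]]))
for n in("top","side"):
    t=snap(n); c=proj(t,[[547,368,60]])[0]; cv2.imwrite(f"pics/{n}7.png",crop(t,t["image"],[(circ((*B[:2],43),12.5),(0,0,255))],c,80,5,False))
a=cv2.imread("pics/top7.png");b=cv2.imread("pics/side7.png")
w=crop(p,p["image"],[(sq((*B[:2],43),33,B[2]),(0,255,0))],(325,270),200,2,True)
cv2.imwrite("pics/c7.png",cv2.resize(np.hstack([a,b,w]),None,fx=.66,fy=.66))
E
```

```text
time_s: 10.18
ee_pos: [548.7, 367.4, 149.0]
tool_rot: [-0.001, 0.469, 0.883, -0.001]
contact_force: [-0.2, 0.4, -0.9]
opening: 31.7
finger_force: 30.0
time_s: 10.43
ee_pos: [547.9, 366.4, 150.2]
tool_rot: [-0.001, 0.47, 0.883, -0.001]
contact_force: [-0.5, 0.7, -2.1]
opening: 31.1
finger_force: 30.0
[548.19882886 366.42264349 151.20619538]
block [546.99900495 367.90795076  66.67849241] 51.53586959838867 [[323.96299651 244.52975118]]
```

View pics/c7.png

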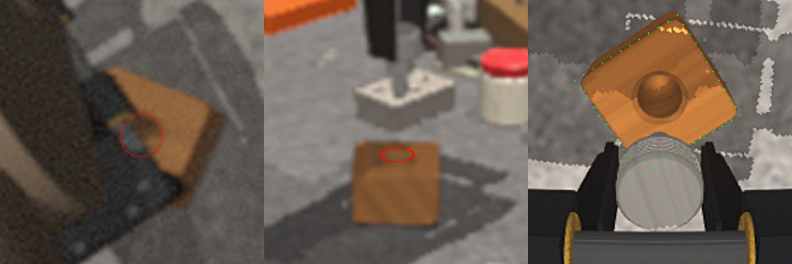

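The block hole shows at wrist pixel (325,242) and the held crown at (325,314), so they line up across the jaws. Next I'll compute the offset along tool x.

```bash
python3 - <<'E'
from h import *
P=[];C=[];X=[];Y=[]
for _ in range(3):
    p=vision.snapshot("wrist"); s=robot.sense(); P.append(s["ee_pos"]);C.append(cam(p)[1])
    tcp=cam(p)[1]-R.from_quat(np.roll(s["tool_rot"],-1)).apply([80.83,.19,-147.39])
    H=atz(p,325,242,43,True);K=atz(p,325,313,tcp[2]-2.6,True)
    X.append(tool(s,H-tcp));Y.append(tool(s,K-tcp))
    h,_=fitimg(p,lambda x:circ((x[0],x[1],43),12.5),H[:2],(4,4)); print("hole fit",h,H[:2])
print(np.mean(P,0),np.mean(C,0),"tcp from cam",tcp); print("hole rel",np.mean(X,0),"crown rel",np.mean(Y,0))
E
```

```text
hole fit [546.79431898 369.00330101] [547.08725957 370.07104903]
hole fit [546.81592574 369.02361288] [547.15277298 370.14684026]
hole fit [546.82992561 369.05559414] [547.18334726 370.21823271]
[548.67861014 366.73383515 151.6046673 ] [503.67658999 434.19421219 299.07797908] tcp from cam [548.79549939 367.14837269 151.63441769]
hole rel [  3.4304984    0.31304934 108.68938759] crown rel [1.87235534 0.30417987 2.60014307]
```

```bash
python3 -m handwheel '[[1.2,-0.2,20,0,0,0],[1.2,-0.2,40,0,0,0],[1.2,-0.2,50,0,0,0],[1.2,-0.2,57,0,0,0],[1.2,-0.2,64,0,0,0],[1.2,-0.2,69,0,0,0],[1.2,-0.2,73,0,0,0],[1.2,-0.2,76,0,0,0],[1.2,-0.2,76,0,0,0]]'
python3 - <<'E'
from h import *
for _ in range(3):
    p=vision.snapshot("wrist"); s=robot.sense();print(s["ee_pos"],s["contact_force"],s["moment"])
E
```

```text
time_s: 11.58
ee_pos: [547.9, 367.9, 74.9]
tool_rot: [-0.0, 0.47, 0.883, 0.0]
contact_force: [-1.0, -0.7, -1.9]
opening: 31.1
finger_force: 30.0
[547.93058517 367.88712326  75.18905154] [-0.38230224  0.61821591 -2.31765247] [-0.0102233   0.1393857  -0.06315826]
[547.95330893 367.90243637  75.35573588] [-1.16936084  0.12995476 -1.96835215] [ 0.04389943  0.12025187 -0.02167519]
[547.98415189 367.89403354  75.46503468] [-0.52298129  0.81878494 -2.37519484] [ 0.04023101  0.1761421  -0.00855996]
```

The stem is already in the hole with no side force. I'll creep down to seat it.

```bash
python3 -m handwheel '[[0,0,2,0,0,0],[0,0,4,0,0,0],[0,0,5.5,0,0,0],[0,0,6.5,0,0,0],[0,0,7,0,0,0],[0,0,7,0,0,0]]'; python3 -m handwheel '[[0,0,0.4,0,0,0],[0,0,0.8,0,0,0],[0,0,0.8,0,0,0]]'
```

```text
time_s: 12.23
ee_pos: [547.9, 367.9, 68.0]
tool_rot: [-0.0, 0.47, 0.883, 0.0]
contact_force: [0.1, 1.6, -2.0]
opening: 31.1
finger_force: 30.0
time_s: 12.48
ee_pos: [547.9, 367.9, 67.4]
tool_rot: [-0.0, 0.47, 0.883, 0.0]
contact_force: [-1.7, 1.6, 0.7]
opening: 31.1
finger_force: 30.0
```

```bash
python3 -m handwheel '[[0,0,0.4,0,0,0],[0,0,0.8,0,0,0],[0,0,0.8,0,0,0]]'
```

```text
time_s: 12.73
ee_pos: [548.0, 367.9, 67.2]
tool_rot: [0.0, 0.47, 0.883, 0.0]
contact_force: [-3.0, 1.2, 5.3]
opening: 31.6
finger_force: 30.0
```

Seated at TCP z ≈ 67 as expected. Release and lift.

```bash
python3 -m handwheel '[[0,0,0,0,0,0],[0,0,0,0,0,0],[0,0,0,0,0,0],[0,0,0,0,0,0],[0,0,0,0,0,0],[0,0,0,0,0,0],[0,0,-20,0,0,0],[0,0,-50,0,0,0],[0,0,-90,0,0,0],[0,0,-120,0,0,0],[0,0,-140,0,0,0],[0,0,-140,0,0,0]]' 1
python3 - <<'E'
from h import *
p=vision.snapshot("wrist");q=dict(p,fish=True)
print([ (np.round(d["at"],1),round(d["confidence"],2)) for d in nets.pinpoint(p,"punch")])
K,a=fitimg(p,lambda x:circ((x[0],x[1],64),14.7),(547,368.5),(6,6));print(K,a)
plan((460,150,205,16),12,[(445,270,205,27)])
E
```

```text
time_s: 13.73
ee_pos: [549.2, 368.5, 211.5]
tool_rot: [0.002, 0.47, 0.883, 0.003]
contact_force: [0.2, 0.9, -0.5]
opening: 95.0
finger_force: 0.0
[(array([547.3, 369.4,   5.4]), 0.75)]
[548.58063862 367.21642795] 130.8324737548828
min rows 6.573144731774333
[-3.6,-21.6,0.3,0.07,0.00,1.08], [-7.3,-43.2,0.6,0.07,0.00,2.15], [-10.9,-64.8,0.8,0.07,0.00,3.23], [-14.6,-86.4,1.1,0.07,0.00,4.31], [-18.2,-108.0,1.4,0.07,0.00,5.38], [-21.8,-129.6,1.7,0.07,0.00,6.46], [-33.7,-145.1,1.8,0.07,-0.00,8.01], [-53.3,-155.0,1.8,0.07,-0.00,10.01], [-72.8,-164.9,1.8,0.07,-0.00,12.00], [-92.4,-174.8,1.8,0.07,-0.00,13.99], [-111.9,-184.7,1.8,0.07,-0.00,15.99], [-131.5,-194.6,1.8,0.07,-0.01,17.98],
```

```bash
python3 -m handwheel '[[-4,-22,0,0,0,1],[-7,-43,0,0,0,2],[-11,-65,1,0,0,3],[-15,-86,1,0,0,4.3],[-18,-108,1,0,0,5.4],[-22,-130,2,0,0,6.5],[-34,-145,2,0,0,8],[-53,-155,2,0,0,10],[-73,-165,2,0,0,12],[-92,-175,2,0,0,14],[-112,-185,2,0,0,16],[-132,-195,2,0,0,18]]'
python3 -c "
from h import *
plan((589,-124,190,-12),12,[(500,0,210,0)])"
```

```text
time_s: 14.83
ee_pos: [459.4, 148.2, 203.2]
tool_rot: [-0.001, 0.603, 0.798, -0.001]
contact_force: [0.1, -0.9, -0.1]
opening: 94.9
finger_force: 0.0
min rows 7.695193468306485
[-25.6,-0.3,-1.1,-0.14,-0.01,2.65], [-51.2,-0.5,-2.3,-0.14,-0.01,5.30], [-76.9,-0.8,-3.4,-0.14,-0.01,7.95], [-102.5,-1.0,-4.6,-0.14,-0.00,10.59], [-128.1,-1.3,-5.7,-0.14,-0.00,13.24], [-153.7,-1.5,-6.9,-0.14,0.00,15.89], [-177.7,7.1,-3.5,-0.14,0.01,17.89], [-201.6,15.7,-0.2,-0.14,0.01,19.89], [-225.5,24.3,3.1,-0.14,0.01,21.89], [-249.5,33.0,6.4,-0.14,0.01,23.89], [-273.4,41.6,9.7,-0.14,0.02,25.89], [-297.3,50.2,13.0,-0.14,0.02,27.89],
```

```bash
python3 -m handwheel '[[-26,0,-1,0,0,2.6],[-51,-1,-2,0,0,5.3],[-77,-1,-3,0,0,8],[-102,-1,-5,0,0,10.6],[-128,-1,-6,0,0,13.2],[-154,-2,-7,0,0,15.9],[-178,7,-4,0,0,17.9],[-202,16,0,0,0,19.9],[-225,24,3,0,0,21.9],[-249,33,6,0,0,23.9],[-273,42,10,0,0,25.9],[-297,50,13,0,0,28]]'
python3 -m handwheel '[[0,0,0,0,0,0],[0,0,0,0,0,0],[0,0,0,0,0,0]]'
cat >> h.py <<'E'
def multi(gens,x0,sig,n=2,side=False):
    """fit several circle sets with the wrist camera; report world and tool-relative"""
    for _ in range(n):
        p=vision.snapshot("wrist"); s=robot.sense()
        tcp=cam(p)[1]-R.from_quat(np.roll(s["tool_rot"],-1)).apply([80.83,.19,-147.39])
        print("tcp",np.round(tcp,1),np.round(s["ee_pos"],1))
        for nm,g in gens.items():
            x,a=fitimg(p,g,x0,sig); print("  ",nm,np.round(x,1),"rel",np.round(tool(s,np.r_[x[:2],tcp[2]]-tcp)[:2],1),round(a))
    return p
E
python3 - <<'E'
from h import *
c=lambda z,r:(lambda x:circ((x[0],x[1],z),r))
p=multi({"ring21":c(80,21),"ring20":c(80,20.5),"bore12":c(80,12),"flange":c(62,26.5),"bush":c(66,10),"bore8":c(66,8),"cup32":c(46,32),"plate":c(12,45),"ring+bore":lambda x:np.r_[circ((x[0],x[1],80),20.5),circ((x[0],x[1],80),12),circ((x[0],x[1],66),8)]},(589,-124),(6,6),1)
E
```

```text
time_s: 15.83
ee_pos: [589.9, -123.4, 189.5]
tool_rot: [-0.001, 0.778, 0.628, -0.001]
contact_force: [-0.4, 0.4, 0.9]
opening: 95.1
finger_force: 0.0
time_s: 16.08
ee_pos: [588.9, -121.9, 190.3]
tool_rot: [-0.001, 0.777, 0.629, -0.001]
contact_force: [0.0, 0.2, 0.2]
opening: 95.3
finger_force: 0.0
tcp [ 589.6 -121.3  190.4] [ 589.  -121.6  190.8]
   ring21 [ 593.9 -119.2] rel [2.9 3.7] 89
   ring20 [ 594.2 -118.9] rel [3.2 4. ] 94
   bore12 [ 588.4 -125. ] rel [-3.9 -0.5] 67
   flange [ 588.6 -125.6] rel [-4.5 -0.1] 115
   bush [ 590.  -126.8] rel [-5.3  1.5] 76
   bore8 [ 586.2 -128.5] rel [-7.7 -1.8] 65
   cup32 [ 588.7 -125.2] rel [-4.  -0.1] 108
   plate [ 588.6 -126. ] rel [-4.8 -0.1] 117
   ring+bore [ 588.9 -125.2] rel [-4.   0.1] 59
```

```bash
python3 -m handwheel '[[-3.6,0,25,0,0,0],[-3.6,0,55,0,0,0],[-3.6,0,80,0,0,0],[-3.6,0,95,0,0,0],[-3.6,0,101,0,0,0],[-3.6,0,103.5,0,0,0],[-3.6,0,103.5,0,0,0],[-3.6,0,103.5,0,0,0]]'
python3 - <<'E'
from h import *
c=lambda z,r:(lambda x:circ((x[0],x[1],z),r))
p=multi({"flange":c(62,26.5),"cup32":c(46,32),"plate":c(12,45),"ring+bore":lambda x:np.r_[circ((x[0],x[1],80),20.5),circ((x[0],x[1],80),12),circ((x[0],x[1],66),8)]},(589,-124),(6,6),1)
E
```

```text
time_s: 16.8
ee_pos: [589.4, -125.7, 89.1]
tool_rot: [0.001, 0.777, 0.629, 0.0]
contact_force: [-0.4, -0.1, 0.4]
opening: 95.0
finger_force: 0.0
tcp [ 590.  -125.1   89.1] [ 589.5 -125.8   89.2]
   flange [ 588.7 -125.4] rel [-0.5 -1.2] 81
   cup32 [ 589.6 -119. ] rel [ 5.9 -1.6] 63
   plate [ 588.5 -125.9] rel [-1.1 -1.3] 83
   ring+bore [ 588.9 -125. ] rel [-0.1 -1.1] 73
```

```bash
python3 -m handwheel '[[0,-0.5,1,0,0,0],[0,-0.5,1,0,0,0],[0,-0.5,1,0,0,0]]'; python3 -m handwheel '[[0,0,0,0,0,0],[0,0,0,0,0,0],[0,0,0,0,0,0],[0,0,0,0,0,0],[0,0,0,0,0,0],[0,0,0,0,0,0],[0,0,0,0,0,0],[0,0,0,0,0,0],[0,0,0,0,0,0],[0,0,0,0,0,0],[0,0,0,0,0,0]]' -1
```

```text
time_s: 17.1
ee_pos: [588.6, -125.8, 87.5]
tool_rot: [0.0, 0.777, 0.629, 0.0]
contact_force: [-0.5, 0.6, -0.9]
opening: 95.0
finger_force: 0.0
time_s: 18.02
ee_pos: [588.6, -125.8, 87.0]
tool_rot: [-0.0, 0.777, 0.629, 0.0]
contact_force: [-0.5, 0.4, -0.2]
opening: 41.1
finger_force: 30.0
```

```bash
python3 -m handwheel '[[0,0,-5,0,0,0],[0,0,-20,0,0,0],[0,0,-50,0,0,0],[0,0,-80,0,0,0],[0,0,-100,0,0,0],[0,0,-100,0,0,0]]'
python3 -c "
from h import *
plan((476.5,112,120,14),12,[(500,0,175,0)])"
```

```text
time_s: 18.52
ee_pos: [589.9, -126.2, 191.5]
tool_rot: [0.003, 0.777, 0.629, 0.002]
contact_force: [0.1, 0.2, -0.9]
opening: 41.0
finger_force: 30.0
min rows 7.0695808766102175
[15.8,-17.3,2.4,0.38,0.04,-1.82], [31.7,-34.6,4.8,0.37,0.05,-3.64], [47.5,-51.9,7.1,0.37,0.05,-5.45], [63.3,-69.2,9.5,0.37,0.06,-7.27], [79.2,-86.4,11.9,0.37,0.06,-9.09], [95.0,-103.7,14.3,0.37,0.07,-10.91], [112.2,-117.7,19.7,0.37,0.08,-13.03], [131.7,-126.3,29.8,0.37,0.09,-15.63], [151.1,-135.0,39.9,0.37,0.09,-18.22], [170.5,-143.7,50.1,0.37,0.10,-20.82], [190.0,-152.3,60.2,0.36,0.11,-23.42], [209.4,-161.0,70.4,0.36,0.12,-26.02],
```

```bash
python3 -m handwheel '[[16,-17,2,0,0,-1.8],[32,-35,5,0,0,-3.6],[47,-52,7,0,0,-5.4],[63,-69,10,0,0,-7.3],[79,-86,12,0,0,-9.1],[95,-104,14,0,0,-10.9],[112,-118,20,0,0,-13],[132,-126,30,0,0,-15.6],[151,-135,40,0,0,-18.2],[170,-144,50,0,0,-20.8],[190,-152,60,0,0,-23.4],[209,-161,70,0,0,-26]]'
python3 -m handwheel '[[0,0,0,0,0,0],[0,0,0,0,0,0],[0,0,0,0,0,0]]'
python3 - <<'E'
from h import *
c=lambda z,r:(lambda x:circ((x[0],x[1],z),r))
p=multi({"base":c(13,33),"post":c(33,8.5),"base+post":lambda x:np.r_[circ((x[0],x[1],13),33,80),circ((x[0],x[1],33),8.5,30)]},(476.5,112),(8,8),2)
tcp=robot.sense()["ee_pos"];z=tcp[2]-25+18
print("ring",fitimg(p,lambda x:np.r_[circ((x[0],x[1],z),20.5),circ((x[0],x[1],z),12)],tcp[:2],(5,5)))
q=dict(p,fish=True);print(proj(q,[[477,112,13],[tcp[0],tcp[1],z]]))
t=crop(p,p["image"],[],(325,250),200,3,True);cv2.imwrite("pics/w8.png",t)
E
```

```text
time_s: 19.52
ee_pos: [474.0, 113.1, 116.1]
tool_rot: [-0.0, 0.615, 0.789, -0.0]
contact_force: [0.8, 0.6, -1.3]
opening: 41.1
finger_force: 30.0
time_s: 19.77
ee_pos: [474.7, 111.8, 116.9]
tool_rot: [-0.0, 0.616, 0.788, -0.0]
contact_force: [-0.3, 0.6, -0.0]
opening: 40.9
finger_force: 30.0
tcp [475.  112.4 117. ] [474.9 111.6 117.2]
   base [476.  114.7] rel [2.  1.6] 155
   post [476.9 104.5] rel [-8.1 -0.1] 69
   base+post [476.  114.8] rel [2.1 1.6] 122
tcp [475.2 112.1 117.2] [475.  111.4 117.3]
   base [476.1 114.7] rel [2.3 1.5] 154
   post [477.1 104.1] rel [-8.2 -0.1] 70
   base+post [476.1 114.7] rel [2.3 1.5] 123
ring (array([475.13188766, 112.84860687]), np.float64(134.76724243164062))
[[326.95229155 249.03656875]
 [323.59950217 313.25067258]]
```

```bash
python3 -m handwheel '[[1.6,1.3,15,0,0,0],[1.6,1.3,35,0,0,0],[1.6,1.3,45,0,0,0],[1.6,1.3,52,0,0,0],[1.6,1.3,59,0,0,0],[1.6,1.3,65,0,0,0],[1.6,1.3,70,0,0,0],[1.6,1.3,73,0,0,0],[1.6,1.3,73,0,0,0]]';python3 -m handwheel '[[0,0,1,0,0,0],[0,0,2,0,0,0],[0,0,3,0,0,0],[0,0,3.5,0,0,0],[0,0,3.5,0,0,0]]'
```

```text
time_s: 20.62
ee_pos: [475.4, 114.0, 43.7]
tool_rot: [-0.0, 0.616, 0.788, -0.0]
contact_force: [-0.2, 0.5, -1.1]
opening: 40.7
finger_force: 30.0
time_s: 21.03
ee_pos: [475.5, 114.0, 40.6]
tool_rot: [0.0, 0.616, 0.788, 0.0]
contact_force: [1.5, -0.5, -1.7]
opening: 41.1
finger_force: 30.0
```

```bash
python3 -m handwheel '[[0,0,0.8,0,0,0],[0,0,1.5,0,0,0],[0,0,1.8,0,0,0],[0,0,1.8,0,0,0]]'; python3 -m handwheel '[[0,0,0.4,0,0,0],[0,0,0.8,0,0,0],[0,0,0.8,0,0,0]]'
```

```text
time_s: 21.37
ee_pos: [475.6, 114.0, 38.8]
tool_rot: [0.0, 0.616, 0.788, 0.0]
contact_force: [0.9, -0.1, 0.5]
opening: 41.2
finger_force: 30.0
time_s: 21.62
ee_pos: [475.6, 114.0, 38.4]
tool_rot: [0.0, 0.616, 0.788, 0.0]
contact_force: [-1.8, -0.5, 9.2]
opening: 40.7
finger_force: 30.0
```

```bash
python3 -m handwheel '[[0,0,0,0,0,0],[0,0,0,0,0,0],[0,0,0,0,0,0],[0,0,0,0,0,0],[0,0,0,0,0,0],[0,0,0,0,0,0],[0,0,-20,0,0,0],[0,0,-50,0,0,0],[0,0,-90,0,0,0],[0,0,-120,0,0,0],[0,0,-130,0,0,0],[0,0,-130,0,0,0]]' 1
python3 - <<'E'
from h import *
c=lambda z,r:(lambda x:circ((x[0],x[1],z),r))
p=multi({"ring":c(31,20.5),"ring hi":c(41,20.5),"base":c(13,33)},(476,114),(6,6),1)
plan((588.5,-121.5,175,-12),12,[(500,0,175,0)])
E
```

```text
time_s: 22.62
ee_pos: [476.4, 114.1, 170.5]
tool_rot: [0.002, 0.616, 0.788, 0.002]
contact_force: [0.1, 0.1, 0.5]
opening: 95.3
finger_force: 0.0
tcp [476.3 114.7 170.5] [475.8 114.  168.7]
   ring [475.7 114.4] rel [-0.1 -0.6] 203
   ring hi [474.9 117.4] rel [ 2.9 -0.7] 205
   base [475.9 114.2] rel [-0.3 -0.5] 150
min rows 6.6768374947380575
[-22.2,-0.8,-1.2,0.14,0.01,2.66], [-44.4,-1.5,-2.4,0.14,0.01,5.33], [-66.6,-2.3,-3.6,0.14,0.00,7.99], [-88.8,-3.0,-4.8,0.14,0.00,10.66], [-111.1,-3.8,-6.0,0.14,-0.00,13.32], [-132.1,2.3,-6.2,0.14,-0.00,15.32], [-152.7,10.7,-6.2,0.14,-0.01,17.09], [-173.3,19.1,-6.2,0.14,-0.01,18.87], [-193.9,27.4,-6.2,0.14,-0.01,20.65], [-214.6,35.8,-6.1,0.14,-0.01,22.42], [-235.2,44.2,-6.1,0.14,-0.02,24.20], [-255.8,52.5,-6.1,0.14,-0.02,25.98],
```

Ring and base fits are concentric at the low height, so the ring is home. Now back for the housing.

```bash
python3 -m handwheel '[[-22,-1,-1,0,0,2.7],[-44,-2,-2,0,0,5.3],[-67,-2,-4,0,0,8],[-89,-3,-5,0,0,10.7],[-111,-4,-6,0,0,13.3],[-132,2,-6,0,0,15.3],[-153,11,-6,0,0,17.1],[-173,19,-6,0,0,18.9],[-194,27,-6,0,0,20.6],[-215,36,-6,0,0,22.4],[-235,44,-6,0,0,24.2],[-256,52,-6,0,0,26]]'
python3 -m handwheel '[[0,0,0,0,0,0],[0,0,0,0,0,0],[0,0,0,0,0,0]]'
python3 - <<'E'
from h import *
c=lambda z,r:(lambda x:circ((x[0],x[1],z),r))
p=multi({"flange":c(62,26.5),"bush":c(66,10),"cup32":c(46,32),"plate":c(12,45),"fl+bush":lambda x:np.r_[circ((x[0],x[1],62),26.5,60),circ((x[0],x[1],66),10,20),circ((x[0],x[1],66),8,20)]},(589,-124),(6,6),1)
E
```

```text
time_s: 23.67
ee_pos: [587.8, -122.7, 171.7]
tool_rot: [-0.001, 0.778, 0.628, -0.001]
contact_force: [0.3, -1.2, -0.9]
opening: 94.8
finger_force: 0.0
time_s: 23.92
ee_pos: [587.0, -121.4, 172.4]
tool_rot: [-0.001, 0.777, 0.629, -0.001]
contact_force: [0.1, 0.2, 0.4]
opening: 94.9
finger_force: 0.0
tcp [ 587.6 -120.8  172.4] [ 587.  -121.1  172.9]
   flange [ 589.  -125.2] rel [-4.   2.3] 125
   bush [ 588.5 -124.1] rel [-3.   1.5] 85
   cup32 [ 588.7 -125.2] rel [-4.1  2. ] 118
   plate [ 588.4 -126. ] rel [-5.   1.9] 123
   fl+bush [ 588.9 -124.6] rel [-3.5  2.1] 99
```

```bash
python3 -m handwheel '[[-3.3,2.2,25,0,0,0],[-3.3,2.2,55,0,0,0],[-3.3,2.2,80,0,0,0],[-3.3,2.2,93,0,0,0],[-3.3,2.2,99,0,0,0],[-3.3,2.2,102,0,0,0],[-3.3,2.2,102,0,0,0],[-3.3,2.2,102,0,0,0],[-3.3,2.2,102,0,0,0]]'
```

```text
time_s: 24.72
ee_pos: [589.7, -125.5, 73.0]
tool_rot: [0.001, 0.777, 0.629, 0.0]
contact_force: [-0.0, -0.0, 0.1]
opening: 94.9
finger_force: 0.0
```

```bash
python3 -m handwheel '[[0,-0.5,1,0,0,0],[0,-0.5,1.2,0,0,0],[0,-0.5,1.2,0,0,0]]'; python3 -m handwheel '[[0,0,0,0,0,0],[0,0,0,0,0,0],[0,0,0,0,0,0],[0,0,0,0,0,0],[0,0,0,0,0,0],[0,0,0,0,0,0],[0,0,0,0,0,0],[0,0,0,0,0,0],[0,0,0,0,0,0],[0,0,0,0,0,0]]' -1;  python3 -m handwheel '[[0,0,-3,0,0,0],[0,0,-10,0,0,0],[0,0,-30,0,0,0],[0,0,-60,0,0,0],[0,0,-90,0,0,0],[0,0,-90,0,0,0]]'
python3 -c "
from h import *
plan((460,150,160,18),12,[(500,0,160,0)])"
```

```text
time_s: 24.97
ee_pos: [588.8, -125.5, 71.1]
tool_rot: [0.0, 0.777, 0.629, 0.0]
contact_force: [1.0, -0.2, 0.1]
opening: 95.1
finger_force: 0.0
time_s: 25.8
ee_pos: [588.8, -125.5, 70.7]
tool_rot: [0.0, 0.777, 0.629, 0.0]
contact_force: [0.1, 0.6, 1.1]
opening: 52.5
finger_force: 30.0
time_s: 26.3
ee_pos: [590.6, -126.0, 166.5]
tool_rot: [0.003, 0.777, 0.629, 0.002]
contact_force: [0.8, -0.2, -0.8]
opening: 52.5
finger_force: 30.0
min rows 7.763981204790387
[17.4,-19.1,0.9,0.45,0.05,-2.00], [34.8,-38.3,1.9,0.45,0.06,-4.01], [52.2,-57.4,2.8,0.45,0.07,-6.01], [69.5,-76.6,3.7,0.45,0.07,-8.01], [86.9,-95.7,4.6,0.45,0.08,-10.01], [104.3,-114.9,5.6,0.45,0.09,-12.02], [127.4,-126.6,5.5,0.44,0.10,-15.02], [150.4,-138.4,5.3,0.44,0.11,-18.02], [173.5,-150.1,5.2,0.44,0.12,-21.02], [196.6,-161.8,5.1,0.44,0.14,-24.02], [219.7,-173.5,5.0,0.43,0.15,-27.02], [242.7,-185.3,4.9,0.43,0.16,-30.02],
```

```bash
python3 -m handwheel '[[17,-19,1,0,0,-2],[35,-38,2,0,0,-4],[52,-57,3,0,0,-6],[70,-77,4,0,0,-8],[87,-96,5,0,0,-10],[104,-115,5,0,0,-12],[127,-127,5,0,0,-15],[150,-138,5,0,0,-18],[174,-150,5,0,0,-21],[197,-162,5,0,0,-24],[220,-173,5,0,0,-27],[243,-185,5,0,0,-30]]'
python3 -c "
from h import *
plan((391.5,329.5,145,40),10)"
```

```text
time_s: 27.3
ee_pos: [457.9, 151.9, 155.9]
tool_rot: [0.0, 0.587, 0.81, 0.0]
contact_force: [0.4, -0.5, -1.3]
opening: 52.8
finger_force: 30.0
min rows 4.748205952424219
[18.9,-0.8,1.1,0.02,-0.00,-2.19], [37.9,-1.6,2.2,0.02,-0.00,-4.38], [56.8,-2.4,3.3,0.02,-0.00,-6.57], [75.8,-3.2,4.4,0.02,-0.00,-8.75], [94.7,-4.0,5.4,0.02,-0.00,-10.94], [113.7,-4.8,6.5,0.02,-0.00,-13.13], [132.6,-5.6,7.6,0.02,-0.00,-15.32], [151.6,-6.3,8.7,0.02,-0.00,-17.51], [170.5,-7.1,9.8,0.02,-0.00,-19.70], [189.4,-7.9,10.9,0.02,-0.00,-21.88],
```

```bash
python3 -m handwheel '[[19,-1,1,0,0,-2.2],[38,-2,2,0,0,-4.4],[57,-2,3,0,0,-6.6],[76,-3,4,0,0,-8.8],[95,-4,5,0,0,-11],[114,-5,6,0,0,-13],[133,-6,8,0,0,-15.3],[152,-6,9,0,0,-17.5],[170,-7,10,0,0,-19.7],[189,-8,11,0,0,-22],[189,-8,11,0,0,-22],[189,-8,11,0,0,-22]]'
python3 -m handwheel '[[0,0,0,0,0,0],[0,0,0,0,0,0]]'
python3 - <<'E'
from h import *
p=multi({"base":lambda x:sq((x[0],x[1],17),35,77.5)},(391.5,329.5),(8,8),2)
p=multi({"base":lambda x:sq((x[0],x[1],17),35,x[2])},(391.5,329.5,77.5),(8,8,5),1)
tcp=robot.sense()["ee_pos"];z=tcp[2]-34.7
for n,g in {"fl":lambda x:circ((x[0],x[1],z+26),26.5),"bush":lambda x:np.r_[circ((x[0],x[1],z+30),10),circ((x[0],x[1],z+30),8)],"all":lambda x:np.r_[circ((x[0],x[1],z+26),26.5),circ((x[0],x[1],z+30),10),circ((x[0],x[1],z+30),8)]}.items(): print(n,fitimg(p,g,tcp[:2],(4,4)))
q=dict(p,fish=True);print(proj(q,[[391.5,329,60.5],[391.5,329,51],[tcp[0],tcp[1],z+30]]))
t=crop(p,p["image"],[],(325,260),200,3,True);cv2.imwrite("pics/w9.png",t)
E
```

```text
time_s: 28.3
ee_pos: [392.1, 328.5, 144.7]
tool_rot: [-0.0, 0.422, 0.906, -0.0]
contact_force: [0.7, 0.2, -1.3]
opening: 52.6
finger_force: 30.0
time_s: 28.47
ee_pos: [392.7, 327.4, 144.8]
tool_rot: [0.0, 0.423, 0.906, -0.0]
contact_force: [0.2, -0.7, -1.3]
opening: 52.8
finger_force: 30.0
tcp [392.8 327.8 144.8] [392.8 327.4 144.8]
   base [391.3 328.7] rel [ 1.7 -0.6] 96
tcp [392.9 327.8 144.8] [392.8 327.5 144.8]
   base [391.4 328.7] rel [ 1.7 -0.6] 96
tcp [392.9 327.8 144.8] [392.8 327.6 144.8]
   base [391.4 328.7  77.3] rel [ 1.6 -0.6] 95
fl (array([393.06916562, 327.60228051]), np.float64(104.6770248413086))
bush (array([392.12373387, 328.96929155]), np.float64(81.2870864868164))
all (array([393.1481779 , 327.51975626]), np.float64(88.67757415771484))
[[324.03367066 255.08553675]
 [324.06589084 250.59663916]
 [323.79739836 314.70982288]]
```

```bash
python3 -m handwheel '[[2,-0.3,15,0,0,0],[2,-0.3,30,0,0,0],[2,-0.3,40,0,0,0],[2,-0.3,46,0,0,0],[2,-0.3,50,0,0,0],[2,-0.3,54,0,0,0],[2,-0.3,57,0,0,0],[2,-0.3,60,0,0,0],[2,-0.3,62,0,0,0],[2,-0.3,62,0,0,0]]'
python3 - <<'E'
from h import *
for _ in range(3):
    p=vision.snapshot("wrist"); s=robot.sense();print(s["ee_pos"],s["contact_force"],s["moment"])
E
```

```text
time_s: 29.45
ee_pos: [391.0, 329.4, 82.6]
tool_rot: [-0.0, 0.423, 0.906, -0.0]
contact_force: [-0.2, 0.1, -1.3]
opening: 52.2
finger_force: 30.0
[391.03144873 329.46359423  82.761116  ] [ 0.36208558 -0.10951138 -1.6035511 ] [-0.02035687  0.024112    0.00901047]
[391.04854978 329.46497337  82.88232704] [-0.29951282 -0.55125769 -1.64136281] [-0.10051202 -0.03072035  0.02976091]
[391.06950993 329.46740953  82.90374525] [-0.75564976  0.61235159 -1.0022909 ] [-0.05816114  0.05431827  0.01777367]
```

The pin is in the bore with no contact force. Continue down.

```bash
python3 -m handwheel '[[0,0,4,0,0,0],[0,0,9,0,0,0],[0,0,14,0,0,0],[0,0,19,0,0,0],[0,0,24,0,0,0],[0,0,27,0,0,0],[0,0,28.5,0,0,0],[0,0,28.5,0,0,0]]'
python3 -m handwheel '[[0,0,0.4,0,0,0],[0,0,0.8,0,0,0],[0,0,0.8,0,0,0]]'
```

```text
time_s: 30.27
ee_pos: [390.9, 329.4, 53.8]
tool_rot: [-0.0, 0.423, 0.906, -0.0]
contact_force: [0.3, 0.1, -0.3]
opening: 52.7
finger_force: 30.0
time_s: 30.52
ee_pos: [391.1, 329.5, 53.6]
tool_rot: [0.0, 0.423, 0.906, 0.0]
contact_force: [0.1, -1.2, -0.9]
opening: 52.9
finger_force: 30.0
```

```bash
python3 -m handwheel '[[0,0,0.6,0,0,0],[0,0,1,0,0,0],[0,0,1,0,0,0]]'; python3 -m handwheel '[[0,0,0.4,0,0,0],[0,0,0.8,0,0,0],[0,0,0.8,0,0,0]]'
```

```text
time_s: 30.77
ee_pos: [391.0, 329.4, 52.5]
tool_rot: [0.0, 0.423, 0.906, 0.0]
contact_force: [0.5, 0.4, -1.2]
opening: 52.8
finger_force: 30.0
time_s: 31.02
ee_pos: [391.0, 329.5, 51.9]
tool_rot: [0.0, 0.423, 0.906, 0.0]
contact_force: [-0.6, -0.8, 3.4]
opening: 52.7
finger_force: 30.0
```

```bash
python3 -m handwheel '[[0,0,0.3,0,0,0],[0,0,0.4,0,0,0],[0,0,0.4,0,0,0]]'; python3 -m handwheel '[[0,0,0,0,0,0],[0,0,0,0,0,0],[0,0,0,0,0,0],[0,0,0,0,0,0],[0,0,0,0,0,0],[0,0,0,0,0,0],[0,0,-20,0,0,0],[0,0,-50,0,0,0],[0,0,-90,0,0,0],[0,0,-120,0,0,0],[0,0,-130,0,0,0],[0,0,-130,0,0,0]]' 1
python3 - <<'E'
from h import *
c=lambda z,r:(lambda x:circ((x[0],x[1],z),r))
p=multi({"flange":c(43,26.5),"hi":c(53,26.5),"base":lambda x:sq((x[0],x[1],17),35,77.5)},(391,329),(6,6),1)
plan((460,150,150,18),10)
E
```

```text
time_s: 31.27
ee_pos: [391.1, 329.5, 51.8]
tool_rot: [0.0, 0.423, 0.906, 0.0]
contact_force: [-2.2, -0.7, 8.4]
opening: 52.4
finger_force: 30.0
time_s: 32.27
ee_pos: [391.7, 329.9, 183.6]
tool_rot: [0.001, 0.423, 0.906, 0.002]
contact_force: [-0.4, 0.0, -0.2]
opening: 95.3
finger_force: 0.0
tcp [391.4 330.  183.6] [391.1 329.5 181.7]
   flange [390.7 327.8] rel [-1.2 -2. ] 103
   hi [388.1 329.6] rel [ 1.8 -2.9] 95
   base [391.  328.6] rel [-0.8 -1.2] 144
min rows 4.8714435814259085
[-18.2,-6.3,3.2,0.11,0.01,2.20], [-36.4,-12.5,6.3,0.11,0.01,4.40], [-54.5,-18.8,9.5,0.11,0.01,6.59], [-72.7,-25.0,12.6,0.11,0.00,8.79], [-90.9,-31.3,15.8,0.11,0.00,10.99], [-109.1,-37.6,18.9,0.11,-0.00,13.19], [-127.3,-43.8,22.1,0.11,-0.00,15.39], [-145.4,-50.1,25.3,0.11,-0.00,17.58], [-163.6,-56.3,28.4,0.11,-0.01,19.78], [-181.8,-62.6,31.6,0.11,-0.01,21.98],
```

Housing is home. Now the cup.

```bash
python3 -m handwheel '[[-18,-6,3,0,0,2.2],[-36,-13,6,0,0,4.4],[-55,-19,9,0,0,6.6],[-73,-25,13,0,0,8.8],[-91,-31,16,0,0,11],[-109,-38,19,0,0,13.2],[-127,-44,22,0,0,15.4],[-145,-50,25,0,0,17.6],[-164,-56,28,0,0,19.8],[-182,-63,31,0,0,22]]'
python3 -c "
from h import *
plan((588.5,-121.5,155,-12),12,[(500,0,155,0)])"
```

```text
time_s: 33.15
ee_pos: [459.3, 148.4, 148.1]
tool_rot: [-0.001, 0.589, 0.808, -0.001]
contact_force: [-0.2, 0.6, 0.2]
opening: 95.6
finger_force: 0.0
min rows 7.608849762028939
[-25.3,-1.1,-1.1,-0.18,-0.02,2.94], [-50.6,-2.2,-2.3,-0.18,-0.02,5.88], [-75.9,-3.3,-3.4,-0.18,-0.01,8.82], [-101.2,-4.5,-4.6,-0.18,-0.01,11.77], [-126.6,-5.6,-5.7,-0.18,-0.01,14.71], [-151.9,-6.7,-6.9,-0.18,-0.00,17.65], [-176.1,0.6,-7.0,-0.18,0.00,19.74], [-200.2,8.5,-7.0,-0.18,0.01,21.77], [-224.2,16.4,-7.1,-0.18,0.01,23.79], [-248.3,24.3,-7.1,-0.18,0.01,25.82], [-272.4,32.3,-7.1,-0.18,0.02,27.84], [-296.5,40.2,-7.2,-0.18,0.02,29.87],
```

```bash
python3 -m handwheel '[[-25,-1,-1,0,0,2.9],[-51,-2,-2,0,0,5.9],[-76,-3,-3,0,0,8.8],[-101,-4,-5,0,0,11.8],[-127,-6,-6,0,0,14.7],[-152,-7,-7,0,0,17.6],[-176,1,-7,0,0,19.7],[-200,8,-7,0,0,21.8],[-224,16,-7,0,0,23.8],[-248,24,-7,0,0,25.8],[-272,32,-7,0,0,27.8],[-296,40,-7,0,0,30]]'
python3 -m handwheel '[[0,0,0,0,0,0],[0,0,0,0,0,0],[0,0,0,0,0,0]]'
python3 - <<'E'
from h import *
c=lambda z,r:(lambda x:circ((x[0],x[1],z),r))
p=multi({"cup32":c(46,31.7),"cup21":c(46,21),"both":lambda x:np.r_[circ((x[0],x[1],46),31.7,60),circ((x[0],x[1],46),21,40)],"plate":c(12,45)},(589,-124),(6,6),1)
E
```

```text
time_s: 34.15
ee_pos: [588.9, -120.7, 154.6]
tool_rot: [-0.001, 0.778, 0.628, -0.001]
contact_force: [-0.2, 0.7, 0.0]
opening: 95.0
finger_force: 0.0
time_s: 34.4
ee_pos: [588.0, -119.1, 155.4]
tool_rot: [-0.001, 0.777, 0.629, -0.001]
contact_force: [-0.7, -0.4, 0.6]
opening: 95.1
finger_force: 0.0
tcp [ 588.6 -118.6  155.4] [ 588.1 -118.9  155.9]
   cup32 [ 588.7 -125.3] rel [-6.6  1.4] 123
   cup21 [ 588.8 -125.6] rel [-6.9  1.6] 82
   both [ 588.7 -125.4] rel [-6.7  1.5] 106
   plate [ 588.3 -126.2] rel [-7.6  1.3] 108
```

```bash
python3 -m handwheel '[[-6,1.8,25,0,0,0],[-6,1.8,55,0,0,0],[-6,1.8,80,0,0,0],[-6,1.8,95,0,0,0],[-6,1.8,101,0,0,0],[-6,1.8,104,0,0,0],[-6,1.8,104,0,0,0],[-6,1.8,104,0,0,0],[-6,1.8,104,0,0,0]]'
python3 -m handwheel '[[0,0,0,0,0,0],[0,0,0,0,0,0],[0,0,0,0,0,0],[0,0,0,0,0,0],[0,0,0,0,0,0],[0,0,0,0,0,0],[0,0,0,0,0,0],[0,0,0,0,0,0],[0,0,0,0,0,0],[0,0,0,0,0,0]]' -1
```

```text
time_s: 35.2
ee_pos: [590.0, -125.9, 54.3]
tool_rot: [0.001, 0.777, 0.629, 0.001]
contact_force: [0.8, -0.2, 0.5]
opening: 95.0
finger_force: 0.0
time_s: 36.03
ee_pos: [589.4, -125.9, 53.2]
tool_rot: [-0.0, 0.777, 0.629, -0.0]
contact_force: [-3.0, 0.9, 2.3]
opening: 62.3
finger_force: 30.0
```

```bash
python3 -m handwheel '[[0,0,-4,0,0,0],[0,0,-12,0,0,0],[0,0,-30,0,0,0],[0,0,-50,0,0,0],[0,0,-60,0,0,0],[0,0,-60,0,0,0]]'
python3 -c "
from h import *
plan((436.3,-37,105,-5),9)"
```

```text
time_s: 36.53
ee_pos: [590.5, -126.3, 115.6]
tool_rot: [0.002, 0.777, 0.629, 0.001]
contact_force: [0.4, 0.5, -6.0]
opening: 62.6
finger_force: 30.0
min rows 4.463087946688607
[6.1,-18.8,1.1,0.23,0.02,-0.78], [12.3,-37.7,2.2,0.23,0.03,-1.56], [18.4,-56.5,3.3,0.23,0.03,-2.34], [24.5,-75.3,4.4,0.23,0.03,-3.12], [30.7,-94.2,5.5,0.23,0.03,-3.90], [36.8,-113.0,6.6,0.23,0.03,-4.68], [42.9,-131.8,7.7,0.23,0.03,-5.46], [49.1,-150.7,8.8,0.23,0.03,-6.24], [55.2,-169.5,9.9,0.23,0.04,-7.02],
```

```bash
python3 -m handwheel '[[6,-19,1,0,0,-0.8],[12,-38,2,0,0,-1.6],[18,-57,3,0,0,-2.3],[25,-75,4,0,0,-3.1],[31,-94,5,0,0,-3.9],[37,-113,7,0,0,-4.7],[43,-132,8,0,0,-5.5],[49,-151,9,0,0,-6.2],[55,-169,10,0,0,-7],[55,-169,10,0,0,-7],[55,-169,10,0,0,-7],[55,-169,10,0,0,-7]]'
python3 - <<'E'
from h import *
c=lambda z,r:(lambda x:circ((x[0],x[1],z),r))
p=multi({"d48":c(12.5,48),"d46":c(12.5,46.5),"d40":c(12.5,40)},(436.3,-36.5),(8,8),2)
tcp=robot.sense()["ee_pos"];z=tcp[2]-41.2+34
print("cup",fitimg(p,lambda x:np.r_[circ((x[0],x[1],z),31.7),circ((x[0],x[1],z),21)],tcp[:2],(5,5)))
cv2.imwrite("pics/w10.png",crop(p,p["image"],[(circ((436.3,-36.5,12.5),48),(0,0,255))],(320,250),200,3,True))
E
```

```text
time_s: 37.53
ee_pos: [436.4, -37.2, 103.1]
tool_rot: [0.0, 0.737, 0.675, 0.0]
contact_force: [-0.5, 0.5, -5.1]
opening: 62.7
finger_force: 30.0
tcp [436.8 -36.6 103.1] [436.5 -37.3 103.1]
   d48 [436.  -37.3] rel [-0.8 -0.8] 55
   d46 [435.9 -36.4] rel [ 0.1 -1. ] 53
   d40 [437.2 -34.2] rel [2.4 0.2] 56
tcp [436.9 -36.7 103.1] [436.5 -37.3 103.1]
   d48 [436.1 -37.4] rel [-0.8 -0.8] 55
   d46 [435.9 -36.3] rel [ 0.3 -1. ] 52
   d40 [437.  -34.2] rel [ 2.4 -0.1] 56
cup (array([437.05940666, -36.71264732]), np.float64(61.178436279296875))
```

View pics/w10.png

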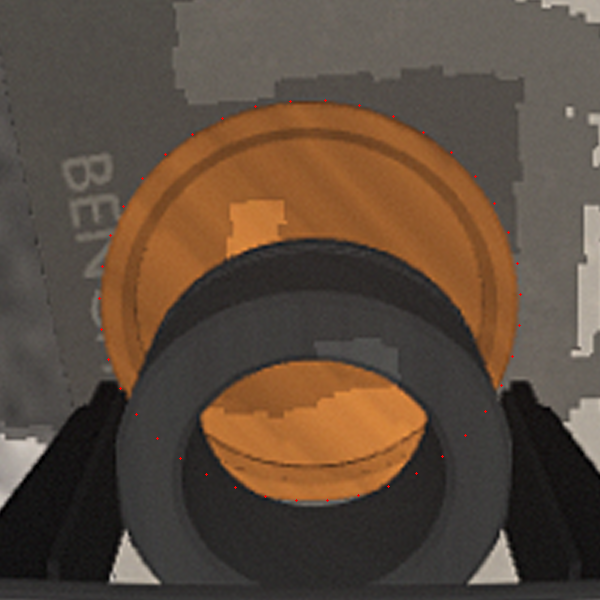

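The held cup sits over the dish and the r = 48 mm circle at (436.3,−36.5) fits its outer edge. The margin inside the rim is 8 mm, so I can lower it.

```bash
python3 -m handwheel '[[0,-0.5,15,0,0,0],[0,-0.5,30,0,0,0],[0,-0.5,40,0,0,0],[0,-0.5,46,0,0,0],[0,-0.5,50,0,0,0],[0,-0.5,52,0,0,0],[0,-0.5,52,0,0,0],[0,-0.5,52,0,0,0]]'
python3 -m handwheel '[[0,0,0.5,0,0,0],[0,0,1,0,0,0],[0,0,1,0,0,0]]'
```

```text
time_s: 38.3
ee_pos: [435.4, -37.0, 51.5]
tool_rot: [0.0, 0.737, 0.675, 0.0]
contact_force: [0.6, -0.1, -5.6]
opening: 62.3
finger_force: 30.0
time_s: 38.55
ee_pos: [435.4, -36.9, 50.4]
tool_rot: [0.0, 0.737, 0.675, 0.0]
contact_force: [0.1, -0.5, -5.9]
opening: 62.8
finger_force: 30.0
```

```bash
python3 -m handwheel '[[0,0,0.4,0,0,0],[0,0,0.8,0,0,0],[0,0,0.8,0,0,0]]'; python3 -m handwheel '[[0,0,0.3,0,0,0],[0,0,0.6,0,0,0],[0,0,0.6,0,0,0]]'; python3 -m handwheel '[[0,0,0.2,0,0,0],[0,0,0.4,0,0,0],[0,0,0.4,0,0,0]]'
```

```text
time_s: 38.8
ee_pos: [435.3, -36.9, 49.5]
tool_rot: [0.0, 0.737, 0.675, 0.0]
contact_force: [-0.6, -0.4, -4.5]
opening: 62.5
finger_force: 30.0
time_s: 39.05
ee_pos: [435.3, -36.9, 49.1]
tool_rot: [0.0, 0.737, 0.675, 0.0]
contact_force: [-0.9, -0.1, 3.6]
opening: 62.6
finger_force: 30.0
time_s: 39.3
ee_pos: [435.4, -36.9, 49.1]
tool_rot: [0.0, 0.737, 0.675, 0.0]
contact_force: [-2.1, 0.4, 11.9]
opening: 62.7
finger_force: 30.0
```

Seated on the dish floor. I'll release, lift clear and check everything before handing in.

```bash
python3 -m handwheel '[[0,0,0,0,0,0],[0,0,0,0,0,0],[0,0,0,0,0,0],[0,0,0,0,0,0],[0,0,0,0,0,0],[0,0,0,0,0,0],[0,0,-20,0,0,0],[0,0,-50,0,0,0],[0,0,-90,0,0,0],[0,0,-120,0,0,0],[0,0,-150,0,0,0],[0,0,-150,0,0,0]]' 1
python3 - <<'E'
from h import *
c=lambda z,r:(lambda x:circ((x[0],x[1],z),r))
p=multi({"cup":lambda x:np.r_[circ((x[0],x[1],42),31.7),circ((x[0],x[1],42),21)],"dish":c(12.5,48)},(436,-37),(6,6),1)
for cam_ in("side","top"):
    t=vision.snapshot(cam_)
    for n in N: print(cam_,n,[(np.round(d["at"]).tolist(),round(d["confidence"],2)) for d in nets.pinpoint(t,n)[:1]])
E
```

```text
time_s: 40.3
ee_pos: [436.8, -37.2, 203.0]
tool_rot: [0.003, 0.737, 0.675, 0.002]
contact_force: [0.1, 0.2, 0.3]
opening: 95.1
finger_force: 0.0
tcp [436.9 -36.5 203. ] [436.1 -37.1 200.7]
   cup [435.7 -37. ] rel [-0.6 -1.2] 92
   dish [434.7 -38. ] rel [-1.6 -2.1] 70
side punch [([552.0, 370.0, 13.0], 0.57)]
side stop_ring [([475.0, 120.0, 10.0], 0.66)]
side housing [([393.0, 328.0, 22.0], 0.55)]
side support_cup [([435.0, -37.0, 10.0], 0.78)]
side punch_block [([546.0, 366.0, 5.0], 0.9)]
side ring_stand [([471.0, 113.0, 6.0], 0.93)]
side bore_gauge [([390.0, 333.0, 4.0], 0.72)]
side cup_dish [([432.0, -37.0, 7.0], 0.78)]
side aluminium_bush [([582.0, 32.0, 4.0], 0.84)]
side steel_bush [([555.0, 205.0, 1.0], 0.45)]
top punch [([548.0, 369.0, 14.0], 0.68)]
top stop_ring [([478.0, 115.0, 14.0], 0.65)]
top housing [([388.0, 332.0, 18.0], 0.77)]
top support_cup [([432.0, -38.0, 6.0], 0.61)]
top punch_block [([550.0, 371.0, 5.0], 0.79)]
top ring_stand [([478.0, 112.0, 2.0], 0.76)]
top bore_gauge [([392.0, 329.0, 1.0], 0.74)]
top cup_dish [([437.0, -36.0, 4.0], 0.92)]
top aluminium_bush [([583.0, 35.0, 7.0], 0.85)]
top steel_bush [([562.0, 203.0, 1.0], 0.62)]
```

All pieces are home and both bushes are where they started.

```bash
python3 -m handwheel '[[0,0,0,0,0,0],[0,0,0,0,0,0],[0,0,0,0,0,0]]'; python3 -c "
from cell import robot
print(robot.job_done())"
```

```text
time_s: 41.7
ee_pos: [435.2, -36.9, 198.4]
tool_rot: [-0.0, 0.737, 0.675, 0.0]
contact_force: [0.1, 0.3, -0.7]
opening: 95.2
finger_force: 0.0
the job is handed in; nothing more can be done
None
```

The stack is apart: punch, stop ring, housing and support cup are each seated in their places, in that order; both loose bushes still measure where they started, and the job was handed in at about 42 s (no verdict shown).

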